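# Load a gravity-feed filter magazine in order

### The job

Load the two fresh filter cartridges from the grey tray into the gravity-feed magazine so that the blue-capped one will dispense first and the green-capped one next: each goes in at the open upper end and rolls down under the clear cover, blue against the orange gate, green against blue. Lower each one onto the ramp before letting go, never drop it in; the bays only let you take a cartridge by its two ends and the magazine only lets you hold it across its round side, so each has to be put down (the black cradle is there for that) and taken again. Leave the spent brown-capped cartridge in its bay and everything else on the bench where it is.

Things in the scene. Friction and masses are not known exactly. Their poses are not given: they have to be found in the camera images.
- blue_cartridge: filter cartridge: white plastic cylinder 44 mm in diameter, 62 mm long, with blue caps at both ends, about 0.12 kg; origin at its centre, y along its axis, both ends alike. It starts lying in one of the tray's three bays (which one varies), its axis along the tray's y, centre 26 mm above the bench. To be loaded first.
- green_cartridge: filter cartridge: white plastic cylinder 44 mm in diameter, 62 mm long, with green caps at both ends, about 0.12 kg; origin at its centre, y along its axis, both ends alike. It starts lying in one of the tray's three bays (which one varies), its axis along the tray's y, centre 26 mm above the bench. To be loaded second.
- spent_cartridge: filter cartridge: white plastic cylinder 44 mm in diameter, 62 mm long, with brown (terracotta) caps at both ends, about 0.12 kg; origin at its centre, y along its axis, both ends alike. It starts lying in one of the tray's three bays (which one varies), its axis along the tray's y, centre 26 mm above the bench. Spent: leave it in its bay.
- tray: grey tray fixed to the bench, 176 x 62 mm; origin at the centre of its underside, z up. Three bays along its x, centres at x = -53, 0, +53 mm, floors 4 mm thick, each 47 mm wide between walls 6 mm thick, 58 mm long, 40 mm high: no room to grip a cartridge across its diameter. The bays are open at both y ends, where its flat ends stick out 2 mm and can be gripped (62 mm)
- cradle: low black rubber cradle fixed to the bench, 40 x 50 mm, for putting a cartridge down; origin at the centre of its underside, z up. Two ridges along its y, tops 8 mm above the bench, inner edges 22 mm apart. A cartridge rests along the cradle's y, its centre 27 mm above the bench over the origin, and can be gripped there by its ends or across its diameter from above
- ramp: white channel of the magazine, fixed, sloping 10 degrees; origin on its floor, mid-width, at the inner face of the orange gate (lower end, 34 mm high, stays shut); x uphill along the floor, y across, z square to the floor. Floor x = 0 to 210 mm; side walls 6 mm thick, 66 mm apart inside, 53 mm high. A cartridge laid along y rolls down freely when let go
- first (a point): cartridge-centre position when a cartridge lies against the gate: (22, 0, 22) mm in the ramp's frame; axes as the ramp's
- second (a point): cartridge-centre position when a cartridge lies against the first: (66, 0, 22) mm in the ramp's frame; axes as the ramp's
- mouth (a point): loading place: centre of a cartridge resting on the open upper part of the ramp, (168, 0, 22) mm in the ramp's frame; axes as the ramp's. The channel is open above from x = 107 to 210 mm, with no end wall uphill; below that a clear cover (x = -5 to 107 mm, 53 to 57 mm above the floor). Open fingers fit uphill and downhill of the cartridge
- bottle_a: clear water bottle with a blue cap, 80 mm in diameter, 235 mm tall, bystander; origin at the centre of its underside
- bottle_b: the other clear water bottle with a blue cap, 80 mm in diameter, 235 mm tall, bystander; origin at the centre of its underside
- tub: round clear tub with a white lid, 112 mm in diameter, 57 mm tall, bystander; origin at the centre of its underside
- adapter: black power adapter, 90 x 50 x 34 mm, bystander; origin at the centre of its underside, x along its length towards its pins
- screwdriver: screwdriver with a red handle lying on the bench, bystander; x along it towards the tip
- media_cup: white plastic cup, 70 mm in diameter, 60 mm tall, bystander; origin at the centre of its underside
Things that resemble listed ones, but are neither listed nor needed, are in the scene too. What is shaped like the green_cartridge but purple, turquoise or yellow is not meant.

How it is judged:
By the outcome, as a careful person would: the job done as asked, in the order asked, and still so for the second after the job is handed in, with the robot touching nothing.
It also fails if it takes over 67 s, if anything falls off the work surface, if the arm or the gripper's body presses on something with over 40 N, if the wrist force passes 120 N, or if a joint passes its speed limit or range.

### The arm

A 7-joint arm with a two-finger parallel gripper is mounted at the origin on the work surface. World frame = base frame: x ahead of the robot, y to its left, z up, the work surface at z = 0. Lengths are in m, angles in rad, forces in N, time in s.
With the tool pointing down it reaches from about 0.425 to 0.925 m from the base axis. Payload 6.8 kg.
Tool frame: the origin (TCP) lies at the very end of the fingers, on their centre line; the grasp point (between the pads) lies 19 mm behind it; z points along the fingers, y is the line along which they close (so a half turn about z gives the same grasp; the last joint's range is limited). The gripper opens to 85 mm and grips with 20 to 120 N. Pads are 22 mm wide; open, the fingers measure 114 mm over their backs; the gripper's body (76 mm by 85 mm) begins 54 mm behind the grasp point. The pads swing forward as they close: fully open they stand 13 mm farther back than shut.
Start: joints at [1.088, 0.477, 0.022, 1.555, -0.011, 1.109, -0.083], TCP at [0.247, -0.628, 0.231] pointing down, gripper open.
Joint ranges: [-2.96, 2.96], [-0.34, 2.1], [-1.41, 1.46], [0.24, 2.44], [-1.37, 4.51], [0.17, 1.92], [-2.96, 2.96]. Speed limits (rad/s): [2.39, 2.39, 3.14, 3.14, 3.14, 3.14, 3.14].

### API

Orientations are given as a rotation vector (axis times angle).
In Python, from bench import get_obs, grab_frame, hand_in gives the robot as it stands.
- The arm moves only by the tool drive_tool, never from a script. Its argument "rows" is a list of rows, each an object with "offset": the shift along the tool's x, y, z as a fraction of full scale, a list of three; "rotation": the turn, a rotation vector about the tool's x, y, z as a fraction of full scale, a list of three; "claw": the opening, from 0 (shut) to 1 (fully open). In form: [{"offset": [tx, ty, tz], "rotation": [wx, wy, wz], "claw": claw}, ...]. A call has 1 to 20 rows; each row is the pose to reach, as a shift and turn from the pose commanded when the call began, along the tool's axes at that moment; what a row does not reach only later rows make up. Full scale, the value 1, is 0.15 m for a shift and 2 rad for a turn. A row lasts 1/12 s, in which the tool goes at most 41.7 mm and 7.16 degrees, less where a joint would pass 70% of its speed; a pose out of reach is approached as far as the arm can. A call with a number of a shift or a turn outside -1 to 1 is refused whole. A call with a gripper value outside its range is refused whole. The fingers move at their own pace and stop on an object; "force" is the grip in N (left out, the last holds). Time passes only in rows, so rows that repeat a pose let the fingers close. It gives the time, the measured TCP pose, the force, the opening and the grip force at its end, in the units of the state.
- get_obs(): the state, without advancing time (a new reading comes with each control period).
- grab_frame(name): name is "scene" or "top"; returns a dict with "frame" (400x640x3 uint8, red, green, blue), "z_map" (400x640 float32, m along the optical axis (not along the pixel's ray), 0 where there is no reading), "vfov" (degrees; the focal length in pixels is half the picture's height over the tangent of half this angle, whatever the lens; pixels are square), "cx", "cy" (the principal point, pixels), "R" (3x3) and "t" (3): a world point X has camera coordinates R X + t. Camera axes: x right, y down, z forward; pixel columns grow to the right and rows downward; lengths in m; the calibration is good to about 2 mm. A picture is of the moment at which its call begins.
- hand_in(): hands the job in; it is judged then, once.
The state is a dict: "clock": time; "joints": joint angles; "qvel": joint speeds; "tau": joint torques, N m; "tcp_pos": TCP position; "orientation": TCP orientation; "contact_force": force on the tool from outside, world axes, zero at the start; "moment": the same for the moment, N m; "grip_width": finger opening in m; "gripper_force": force on a finger pad.
Only numpy, scipy, OpenCV 4.12 (cv2) and the standard library are available. Lean on these libraries where they do the work, as an engineer would, in place of code of your own. Each camera call takes 0.05 s, during which the arm holds its last target. There are 200 camera calls.

## Working session

There is one attempt and no reset: what is moved stays moved. The work goes in short steps, Python scripts to look and compute and a tool call to move; the robot and the scene stay as the last step left them, time stands still between calls to the robot, and variables do not carry over. Pictures are saved under pics/ and viewed, at most 10 in all, crops included, and the job is handed in when it is done.

Besides the shell and the picture viewer there is one more tool, called after ">>>" in YAML: its name, and indented under it one key for each argument. drive_tool: Moves the arm, as the interface text tells. Its arguments: {"type":"object","properties":{"rows":{"type":"array","items":{"type":"object","properties":{"offset":{"type":"array","items":{"type":"number"}},"rotation":{"type":"array","items":{"type":"number"}},"claw":{"type":"number"}}}},"force":{"type":"number"}},"required":["rows"]}

```bash
mkdir -p pics; ls
python3 - <<'E'
from bench import *
import cv2,numpy as np
for n in("scene","top"):
    f=grab_frame(n);cv2.imwrite(f"pics/{n}0.png",f["frame"][:,:,::-1]);np.savez(f"{n}0.npz",**f)
    print(n,f["vfov"],f["cx"],f["cy"],f["R"].round(3).tolist(),f["t"].round(3))
o=get_obs();print(o)
E
```

```text
pics
scene 57.03987038884618 321.4431682409668 194.16267033926357 [[0.324, 0.946, 0.002], [0.55, -0.186, -0.814], [-0.77, 0.265, -0.58]] [-0.23  -0.202  1.589]
top 46.80765830512383 315.3732015562488 206.1700908335103 [[-0.025, -1.0, 0.011], [-0.996, 0.024, -0.092], [0.091, -0.013, -0.996]] [0.073 0.518 1.454]
{'clock': 0.1, 'joints': array([ 1.08787669,  0.47770333,  0.02232752,  1.55630705, -0.01146357,
        1.1092872 , -0.0830705 ]), 'qvel': array([ 0.00117204, -0.00152132,  0.00141108, -0.0030144 , -0.00196087,
        0.0002702 , -0.00086014]), 'tau': array([ 3.39767692e-03, -5.97763467e+01,  1.61253210e+00, -2.81956851e+01,
        1.26213711e-02,  5.04552459e-03, -2.21426248e-06]), 'tcp_pos': array([ 0.24692666, -0.6276704 ,  0.23045133]), 'orientation': array([-3.08506957e+00, -5.85165090e-01,  6.73750727e-04]), 'contact_force': array([-0.2358964 , -0.25990847,  0.3370083 ]), 'moment': array([-0.03599824, -0.015638  ,  0.00635313]), 'gripper_force': 0.0, 'grip_width': 0.08515098280151236}
```

View pics/scene0.png

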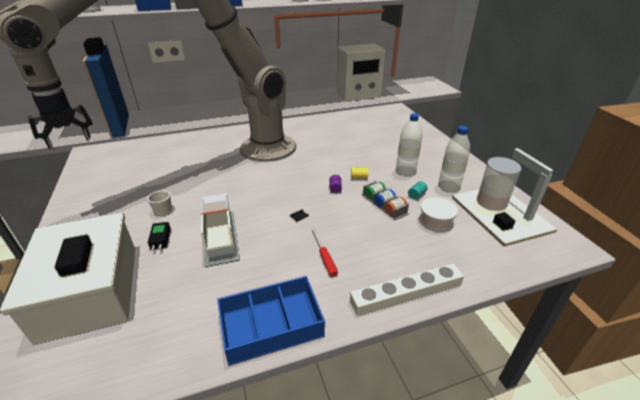

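View pics/top0.png

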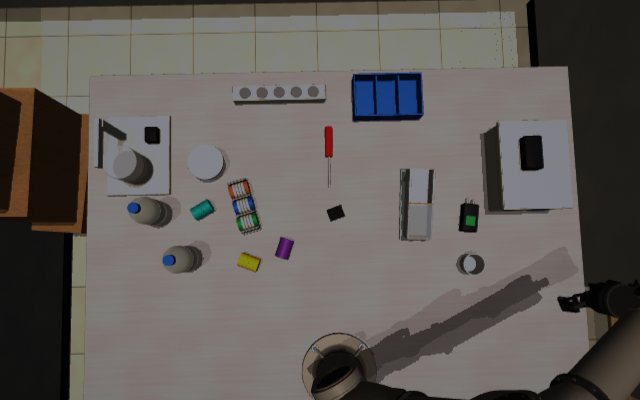

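Both views show the tray at top ≈(244,206): green (248,222), blue (244,206) and brown (239,189). The cradle is at (336,213) and the magazine at (417,205). The decoys lie loose: purple (285,248), yellow (249,262) and turquoise (202,210). Next I'll enlarge the tray, cradle and magazine to confirm.

Run:
```python
import cv2,numpy as np
t=cv2.imread("pics/top0.png");s=cv2.imread("pics/scene0.png")
a=cv2.resize(t[160:250,185:305],None,fx=3.33,fy=3.33,interpolation=2)[:300,:400]
b=cv2.resize(t[160:250,320:440],None,fx=3.33,fy=3.33,interpolation=2)[:300,:400]
c=cv2.resize(s[165:240,340:440],None,fx=4,fy=4,interpolation=2)
d=cv2.resize(s[190:265,180:280],None,fx=4,fy=4,interpolation=2)
h=min(a.shape[0],299)
im=np.vstack([np.hstack([a[:h,:399],b[:h,:399]]),np.hstack([c,d])[:,:798]])
cv2.imwrite("pics/crop1.png",cv2.convertScaleAbs(im,alpha=1.4,beta=10));print(im.shape)
```

```text
(599, 798, 3)
```

View pics/crop1.png

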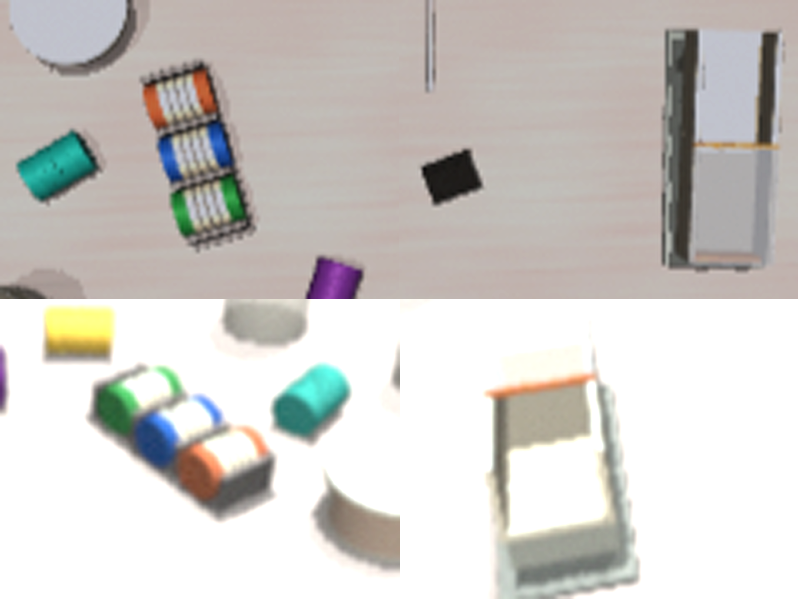

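```bash
cat > h.py <<'E'
import numpy as np,cv2
def load(n): return dict(np.load(n))
def foc(f): return 200/np.tan(np.radians(float(f["vfov"]))/2)
def cloud(f):
    v,u=np.mgrid[0:400,0:640];z=f["z_map"];F=foc(f)
    c=np.dstack([(u-f["cx"])/F*z,(v-f["cy"])/F*z,z]).reshape(-1,3)
    return ((c-f["t"])@f["R"]).reshape(400,640,3)
def ray(f,uv,h):
    uv=np.atleast_2d(uv).astype(float);F=foc(f)
    d=np.c_[(uv[:,0]-f["cx"])/F,(uv[:,1]-f["cy"])/F,np.ones(len(uv))]@f["R"]
    o=-f["R"].T@f["t"]; s=(h-o[2])/d[:,2]; return o+d*s[:,None]
def proj(f,X):
    c=np.atleast_2d(X)@f["R"].T+f["t"];return c[:,:2]/c[:,2:]*foc(f)+[f["cx"],f["cy"]]
E
python3 - <<'E'
from h import *
for n in("top","scene"):
    f=load(n+"0.npz");P=cloud(f);hsv=cv2.cvtColor(f["frame"],cv2.COLOR_RGB2HSV)
    print(n, "cam",(-f["R"].T@f["t"]).round(3))
    r=(slice(165,250),slice(220,270)) if n=="top" else (slice(170,225),slice(355,412))
    H=hsv[r];Q=P[r]
    for c,(a,b) in dict(blue=(105,125),green=(50,75),brown=(4,16)).items():
        m=(H[...,0]>=a)&(H[...,0]<=b)&(H[...,1]>130)&(H[...,2]>40);q=Q[m]
        vv,uu=np.nonzero(m);print(c,m.sum(),"uv",(uu.mean()+r[1].start).round(1),(vv.mean()+r[0].start).round(1),q.mean(0).round(4),q.max(0).round(4),q.min(0).round(4))
f=load("top0.npz");P=cloud(f)
np.set_printoptions(linewidth=250)
print("z mm rows166-242 cols398-438");
for v in range(164,246,3): print(v,(P[v,396:440,2]*1000).round().astype(int))
E
```

```text
top cam [0.385 0.079 1.494]
blue 103 uv 243.6 205.1 [0.5256 0.2845 0.0582] [0.5545 0.3199 1.4943] [0.385  0.0792 0.0244]
green 93 uv 247.3 221.3 [0.4754 0.275  0.0448] [0.502  0.3083 0.0528] [0.4519 0.2445 0.0334]
brown 111 uv 238.8 189.0 [0.5769 0.2991 0.0562] [0.6067 0.3367 1.4943] [0.385  0.0792 0.0194]
scene cam [ 1.409 -0.241  0.758]
blue 100 uv 379.9 198.8 [0.5355 0.2657 0.0337] [0.5551 0.3189 0.0501] [0.5155 0.2528 0.0116]
green 70 uv 369.3 191.4 [0.4839 0.2508 0.0329] [0.5002 0.3042 0.05  ] [0.4633 0.242  0.0131]
brown 106 uv 390.7 207.2 [0.5878 0.2784 0.0334] [0.6066 0.3323 0.0495] [0.5677 0.2674 0.0098]
z mm rows166-242 cols398-438
164 [-1 -1 -1  3  3  0 -3  2 -2  3  3  0  3  2 -3  2  1  4  2  0  5  1 -1  0  1  5  3 -1 -1  3  2 -6 -5  1  1  2 -2 -1 -6 -1  4  1  4  1]
167 [ 1  4 -5 -6  1 -1  3  2  1  1 -6  3  4 -2  4  6 -6 -6  6 -4  3  5  2 -1  4 -3  3 -1 -5  1 -1  0 -2 -5  1  0 -4  5  4 -5  4 -3 -2  6]
170 [ -4   2  -3  -4   5  10   7   7   2   5  62  78  94 104 113 114  62  63  65  64  61  60  65  58  61  60  58  62  63  57  62  64  64  61  79  83 105 108 117 113  -4   2  
[... 3725 characters left out ...]
10   12    8   28   35   52 1494   83   81   78   81   84   85   82   81   81   80   75   79   79   77   82   88   86   84   83   83   82   77   83   83   82   79   -4    4    1   -4    6   -4    0]
239 [  -4    0   -1 1494    9   15   12    5   13    9    9   79   86   81   75   74   78   85   78   80   80   78   78   79   83   77   81   74   81   82   80   82   73   72   79   72   81    7    1    4   -6    0    3    3]
242 [ 4 -2  2 -4  1 -8 -5 -4  1  7  3  7 -1 -3  3 -3 -4  2  5  2  4 -1 -3  4 -2  1 -1 -1 -2 -2 -3  6  1 -3  5 -1  2 -3 -2  1 10 -3  9  2]
245 [ 1 -2  4 -3 -1 -6 -8  6 -1 -1  0  1  4 -2 -1  1 -5  0  0 -1  1 -2  3  0 -1  1  5 -3  2 -2 -3 -4  1 -1  4  6  0 -5  3 -4 -1 -1  1  2]
```

```bash
cat > m.py <<'E'
from h import *
np.set_printoptions(linewidth=200,suppress=True,precision=4)
f=load("top0.npz");P=cloud(f)
# magazine: floor plane & cover plane
def plane(q):
    A=np.c_[q[:,:2],np.ones(len(q))]
    for _ in range(3):
        s=np.linalg.lstsq(A,q[:,2],rcond=None)[0];k=abs(A@s-q[:,2])<.012;A,q=A[k],q[k]
    return s,k.sum()
fl,n1=plane(P[172:200,415:426].reshape(-1,3));cv,n2=plane(P[208:237,412:430].reshape(-1,3))
print("floor",fl,np.degrees(np.arctan(np.hypot(*fl[:2]))),"cover",cv,np.degrees(np.arctan(np.hypot(*cv[:2]))))
def onplane(f,uv,s):
    a=ray(f,uv,0.);b=ray(f,uv,.1);g=lambda p:p[:,2]-p[:,:2]@s[:2]-s[2]
    t=g(a)/(g(a)-g(b));return a+(b-a)*t[:,None]
walltop=cv-np.array([0,0,.004/np.cos(np.radians(10))])
L,R=[],[]
for v in range(172,202):
    z=P[v,:,2]; top=walltop[2]+walltop[0]*P[v,420,0]+walltop[1]*P[v,420,1]
    c=[u for u in range(405,416) if z[u]<1 and z[u]>.08];L.append((c[-1]+.5,v))
for v in range(174,238):
    z=P[v];c=[u for u in range(428,438) if .065<z[u,2]<1];R.append((c[-1]+.5,v))
for nm,E in(("Linner",L),("Router",R)):
    e=onplane(f,E,walltop if nm=="Linner" else walltop); k=np.polyfit(e[:,0],e[:,1],1)
    r=e[:,1]-np.polyval(k,e[:,0]);print(nm,k,"yaw deg",np.degrees(np.arctan(k[0])),r.std(),"y@0.5",np.polyval(k,.5))
# ends: top of channel (floor end x=210) and bottom of cover (-5), cover edge 107
for nm,cols,rng,pl,th in(("floorend",range(414,428),range(160,175),fl,.03),("coverlow",range(412,430),range(232,245),cv,.04)):
    E=[]
    for u in cols:
        vs=[v for v in rng if th<P[v,u,2]<1]; E.append((u,min(vs)-.5 if nm=="floorend" else max(vs)+.5))
    print(nm,onplane(f,E,pl).mean(0))
E=[(u,min(v for v in range(196,212) if .085<P[v,u,2]<1)-.5) for u in range(414,424)];print("coveredge",onplane(f,E,cv).mean(0))
# tray & cradle
hsv=cv2.cvtColor(f["frame"],cv2.COLOR_RGB2HSV)
for n in("top","scene"):
    f=load(n+"0.npz");P=cloud(f);hsv=cv2.cvtColor(f["frame"],cv2.COLOR_RGB2HSV)
    r=(slice(165,250),slice(220,270)) if n=="top" else (slice(170,225),slice(355,412))
    for c,(a,b) in dict(blue=(105,125),green=(50,75),brown=(4,16)).items():
        H=hsv[r];m=(H[...,0]>=a)&(H[...,0]<=b)&(H[...,1]>110)&(H[...,2]>40)
        q=P[r][m];q=q[(q[:,2]>.04)&(q[:,2]<.07)]
        _,lab,cen=cv2.kmeans(q[:,:2].astype(np.float32),2,None,(3,50,1e-6),5,cv2.KMEANS_PP_CENTERS)
        d=cen[0]-cen[1];d=d*np.sign(d[1]);print(n,c,len(q),cen.mean(0),"len",np.hypot(*d),"axis yaw",np.degrees(np.arctan2(d[1],d[0])))
    V=hsv[...,2];r=(200,228,320,352) if n=="top" else (203,228,284,314)
    m=np.zeros((400,640),np.uint8);m[r[0]:r[1],r[2]:r[3]]=(f["frame"].max(2)[r[0]:r[1],r[2]:r[3]]<60)
    cn=max(cv2.findContours(m,0,1)[0],key=cv2.contourArea);hp=ray(f,cn[:,0],.006)[:,:2]
    rc=cv2.minAreaRect((hp*1000).astype(np.float32));vv,uu=np.nonzero(m);print(n,"cradle",rc,"centroid",ray(f,(uu.mean(),vv.mean()),.006),m.sum())
t=load("top0.npz");print("bottles",ray(t,[(133,208),(168,260)],.235))
from bench import get_obs
from scipy.spatial.transform import Rotation as Ro
print(Ro.from_rotvec(get_obs()["orientation"]).as_matrix())
E
python3 m.py
```

```text
floor [0.1263 0.4892 0.1124] 26.806518802245993 cover [ 0.1796 -0.0032  0.0056] 10.181599058610681
Linner [-0.0438 -0.2051] yaw deg -2.5088883624656426 0.0009377045776468543 y@0.5 -0.22703943242504024
Router [-0.0382 -0.2802] yaw deg -2.1864604778869516 0.0008289160289848228 y@0.5 -0.29929535395450346
floorend [ 0.6263 -0.2738  0.0576]
coverlow [ 0.4048 -0.2585  0.0792]
coveredge [ 0.5169 -0.2527  0.0993]
top blue 91 [0.526  0.2885] len 0.048874903 axis yaw 103.91128
top green 82 [0.4745 0.2767] len 0.04904054 axis yaw 104.810555
top brown 78 [0.5773 0.3023] len 0.04990679 axis yaw 103.80124
top cradle ((499.221435546875, -3.4974403381347656), (38.256309509277344, 48.86695098876953), 19.175045013427734) centroid [[ 0.4992 -0.0036  0.006 ]] 182
scene blue 38 [0.5318 0.2887] len 0.0526841 axis yaw 99.44366
scene green 27 [0.4807 0.2768] len 0.05319663 axis yaw 100.567604
scene brown 47 [0.5828 0.3019] len 0.052359574 axis yaw 100.77565
scene cradle ((498.9954528808594, -6.467266082763672), (37.235191345214844, 43.515872955322266), 20.49362564086914) centroid [[ 0.4995 -0.0066  0.006 ]] 95
bottles [[0.5074 0.5598 0.235 ]
 [0.3642 0.4641 0.235 ]]
[[ 0.9305  0.3662 -0.0007]
 [ 0.3662 -0.9305  0.0014]
 [-0.0001 -0.0016 -1.    ]]
```

```bash
cat > plan.py <<'E'
import numpy as np
from scipy.spatial.transform import Rotation as Ro
from bench import get_obs
def ori(yaw,tilt=0):
    """tool x at world yaw (deg), z down; tilt: turn about tool x (deg)"""
    c,s=np.cos(np.radians(yaw)),np.sin(np.radians(yaw))
    return Ro.from_matrix(np.array([[c,s,0],[s,-c,0],[0,0,-1]]))*Ro.from_euler('x',tilt,degrees=True)
def calls(targets,start=None):
    o=get_obs();p,R=(o["tcp_pos"],Ro.from_rotvec(o["orientation"])) if start is None else start
    print("now",p.round(4),"w",round(o["grip_width"],4),"t",round(o["clock"],2),"F",o["contact_force"].round(1),"g",round(o["gripper_force"],1))
    for q,G in targets:
        d=R.inv().apply(np.array(q)-p)/.15;r=(R.inv()*G).as_rotvec()/2
        print("offset",d.round(3).tolist(),"rot",r.round(3).tolist(),"rows>=",np.ceil(max(np.linalg.norm(d)*.15/.0417,np.degrees(np.linalg.norm(r)*2)/7.16)),"BAD" if abs(np.r_[d,r]).max()>1 else "")
        p=p+R.apply(d.round(3)*.15);R=R*Ro.from_rotvec(r.round(3)*2)
E
python3 - <<'E'
from plan import *
T=ori(14)
calls([((.37,-.49,.231),T),((.48,-.345,.231),T),((.54,-.18,.231),T),((.54,-.02,.231),T),((.53,.13,.2),T),((.5285,.2885,.09),T)])
E
```

```text
now [ 0.2469 -0.6277  0.2305] w 0.0852 t 0.1 F [-0.2 -0.3  0.3] g 0.0
offset [1.1, -0.554, -0.003] rot [-0.001, 0.0, 0.065] rows>= 5.0 BAD
offset [0.945, -0.76, -0.0] rot [0.0, 0.0, 0.0] rows>= 5.0 
offset [0.655, -0.97, -0.001] rot [0.0, 0.0, 0.0] rows>= 5.0 
offset [0.259, -1.035, -0.001] rot [0.0, 0.0, 0.0] rows>= 4.0 BAD
offset [0.178, -0.986, 0.207] rot [0.0, 0.0, 0.0] rows>= 4.0 
offset [0.246, -1.028, 0.732] rot [0.0, 0.0, 0.0] rows>= 5.0 BAD
```

>>> drive_tool:
  rows:
    - {"offset": [1.0, -0.55, 0], "rotation": [0, 0, 0.065], "claw": 1}
    - {"offset": [1.0, -0.55, 0], "rotation": [0, 0, 0.065], "claw": 1}
    - {"offset": [1.0, -0.55, 0], "rotation": [0, 0, 0.065], "claw": 1}
    - {"offset": [1.0, -0.55, 0], "rotation": [0, 0, 0.065], "claw": 1}
    - {"offset": [1.0, -0.55, 0], "rotation": [0, 0, 0.065], "claw": 1}
    - {"offset": [1.0, -0.55, 0], "rotation": [0, 0, 0.065], "claw": 1}

```text
clock: 0.6
tcp_pos: [0.3598, -0.4929, 0.2311]
orientation: [-3.115, -0.394, -0.002]
contact_force: [-0.8, -0.5, -0.2]
grip_width: 0.0852
gripper_force: 0.0
```

>>> drive_tool:
  rows:
    - {"offset": [1.0, -0.8, 0], "rotation": [0, 0, 0], "claw": 1}
    - {"offset": [1.0, -0.8, 0], "rotation": [0, 0, 0], "claw": 1}
    - {"offset": [1.0, -0.8, 0], "rotation": [0, 0, 0], "claw": 1}
    - {"offset": [1.0, -0.8, 0], "rotation": [0, 0, 0], "claw": 1}
    - {"offset": [1.0, -0.8, 0], "rotation": [0, 0, 0], "claw": 1}
    - {"offset": [1.0, -0.8, 0], "rotation": [0, 0, 0], "claw": 1}

```text
clock: 1.1
tcp_pos: [0.4769, -0.3382, 0.2311]
orientation: [-3.114, -0.396, -0.003]
contact_force: [0.3, 0.4, 0.4]
grip_width: 0.0853
gripper_force: 0.0
```

>>> drive_tool:
  rows:
    - {"offset": [0.65, -0.97, 0], "rotation": [0, 0, 0], "claw": 1}
    - {"offset": [0.65, -0.97, 0], "rotation": [0, 0, 0], "claw": 1}
    - {"offset": [0.65, -0.97, 0], "rotation": [0, 0, 0], "claw": 1}
    - {"offset": [0.65, -0.97, 0], "rotation": [0, 0, 0], "claw": 1}
    - {"offset": [0.65, -0.97, 0], "rotation": [0, 0, 0], "claw": 1}
    - {"offset": [0.65, -0.97, 0], "rotation": [0, 0, 0], "claw": 1}

```text
clock: 1.6
tcp_pos: [0.5333, -0.1762, 0.2312]
orientation: [-3.116, -0.391, -0.0]
contact_force: [-0.4, -1.0, -0.3]
grip_width: 0.0853
gripper_force: 0.0
```

>>> drive_tool:
  rows:
    - {"offset": [0.2, -1, 0], "rotation": [0, 0, 0], "claw": 1}
    - {"offset": [0.2, -1, 0], "rotation": [0, 0, 0], "claw": 1}
    - {"offset": [0.2, -1, 0], "rotation": [0, 0, 0], "claw": 1}
    - {"offset": [0.2, -1, 0], "rotation": [0, 0, 0], "claw": 1}
    - {"offset": [0.2, -1, 0], "rotation": [0, 0, 0], "claw": 1}
    - {"offset": [0.2, -1, 0], "rotation": [0, 0, 0], "claw": 1}

```text
clock: 2.1
tcp_pos: [0.525, -0.027, 0.2312]
orientation: [3.117, 0.384, -0.0]
contact_force: [0.1, -0.5, 0.3]
grip_width: 0.0856
gripper_force: 0.0
```

Run:
```python
from plan import *
T=ori(14)
calls([((.5285,.14,.2),T),((.5285,.285,.1),T),((.5285,.2885,.08),T)])
print(get_obs()["joints"].round(2))
```

```text
now [ 0.525  -0.027   0.2312] w 0.0856 t 2.1 F [ 0.1 -0.5  0.3] g 0.0
offset [0.293, -1.075, 0.207] rot [0.0, 0.0, 0.0] rows>= 5.0 BAD
offset [0.235, -0.938, 0.666] rot [0.0, 0.0, 0.0] rows>= 5.0 
offset [0.006, -0.023, 0.134] rot [0.0, 0.0, 0.0] rows>= 1.0 
[ 0.14  0.25 -0.24  1.9   0.07  1.01 -1.46]
```

>>> drive_tool:
  rows:
    - {"offset": [0.29, -1, 0.2], "rotation": [0, 0, 0], "claw": 1}
    - {"offset": [0.29, -1, 0.2], "rotation": [0, 0, 0], "claw": 1}
    - {"offset": [0.29, -1, 0.2], "rotation": [0, 0, 0], "claw": 1}
    - {"offset": [0.29, -1, 0.2], "rotation": [0, 0, 0], "claw": 1}
    - {"offset": [0.29, -1, 0.2], "rotation": [0, 0, 0], "claw": 1}
    - {"offset": [0.29, -1, 0.2], "rotation": [0, 0, 0], "claw": 1}

```text
clock: 2.6
tcp_pos: [0.5314, 0.1288, 0.2006]
orientation: [3.117, 0.383, -0.002]
contact_force: [0.9, -0.4, 0.2]
grip_width: 0.0856
gripper_force: 0.0
```

>>> drive_tool:
  rows:
    - {"offset": [0.24, -1, 0.5], "rotation": [0, 0, 0], "claw": 1}
    - {"offset": [0.24, -1, 0.5], "rotation": [0, 0, 0], "claw": 1}
    - {"offset": [0.24, -1, 0.5], "rotation": [0, 0, 0], "claw": 1}
    - {"offset": [0.24, -1, 0.5], "rotation": [0, 0, 0], "claw": 1}
    - {"offset": [0.24, -1, 0.7], "rotation": [0, 0, 0], "claw": 1}
    - {"offset": [0.24, -1, 0.7], "rotation": [0, 0, 0], "claw": 1}
    - {"offset": [0.24, -1, 0.7], "rotation": [0, 0, 0], "claw": 1}

```text
clock: 3.18
tcp_pos: [0.5303, 0.28, 0.0947]
orientation: [3.115, 0.377, -0.005]
contact_force: [0.2, -1.0, 0.2]
grip_width: 0.0858
gripper_force: 0.0
```

Run:
```python
from plan import *
T=ori(14)
calls([((.5285,.2885,.07),T),((.5285,.2885,.01),T)])
from bench import *
import cv2
a=grab_frame("top")["frame"];b=grab_frame("scene")["frame"]
A=cv2.resize(a[160:260,185:285],(400,400));B=cv2.resize(b[145:245,325:425],(400,400))
cv2.imwrite("pics/pre.png",cv2.hconcat([A,B])[:,:,::-1])
```

```text
now [0.5303 0.28   0.0947] w 0.0858 t 3.18 F [ 0.2 -1.   0.2] g 0.0
offset [0.003, -0.058, 0.164] rot [0.002, 0.002, -0.002] rows>= 1.0 
offset [-0.0, -0.0, 0.4] rot [-0.0, -0.0, 0.0] rows>= 2.0
```

View pics/pre.png

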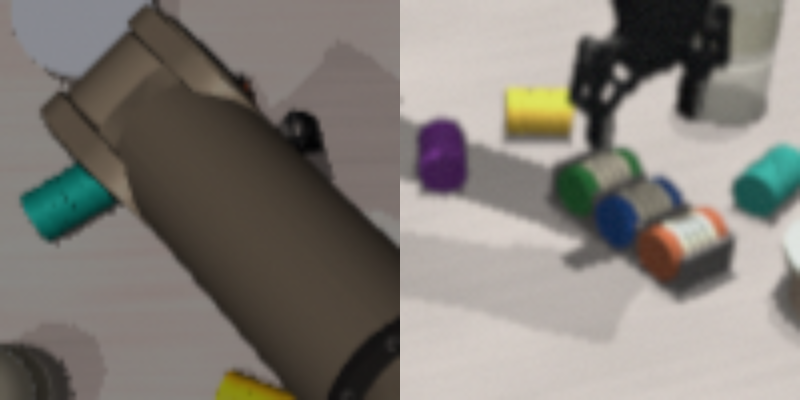

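The fingers straddle the blue cartridge along its axis: in the right crop, the finger tips are at (600,140) and (690,115), above the tray's middle bay. I'll descend in two stages, then close.

>>> drive_tool:
  rows:
    - {"offset": [0, -0.058, 0.164], "rotation": [0.002, 0.002, -0.002], "claw": 1}
    - {"offset": [0, -0.058, 0.164], "rotation": [0.002, 0.002, -0.002], "claw": 1}
    - {"offset": [0, -0.058, 0.3], "rotation": [0.002, 0.002, -0.002], "claw": 1}
    - {"offset": [0, -0.058, 0.42], "rotation": [0.002, 0.002, -0.002], "claw": 1}
    - {"offset": [0, -0.058, 0.52], "rotation": [0.002, 0.002, -0.002], "claw": 1}
    - {"offset": [0, -0.058, 0.575], "rotation": [0.002, 0.002, -0.002], "claw": 1}
    - {"offset": [0, -0.058, 0.575], "rotation": [0.002, 0.002, -0.002], "claw": 1}

```text
clock: 3.87
tcp_pos: [0.5276, 0.2908, 0.0098]
orientation: [-3.115, -0.387, -0.004]
contact_force: [-0.6, -0.7, 0.1]
grip_width: 0.0854
gripper_force: 0.0
```

>>> drive_tool:
  force: 40
  rows:
    - {"offset": [0, 0, 0], "rotation": [0, 0, 0], "claw": 0.5}
    - {"offset": [0, 0, 0], "rotation": [0, 0, 0], "claw": 0.4}
    - {"offset": [0, 0, 0], "rotation": [0, 0, 0], "claw": 0.4}
    - {"offset": [0, 0, 0], "rotation": [0, 0, 0], "claw": 0.4}
    - {"offset": [0, 0, 0], "rotation": [0, 0, 0], "claw": 0.4}
    - {"offset": [0, 0, 0], "rotation": [0, 0, 0], "claw": 0.4}

```text
clock: 4.37
tcp_pos: [0.5286, 0.293, 0.0118]
orientation: [-3.112, -0.389, -0.01]
contact_force: [-0.2, -0.8, 6.8]
grip_width: 0.0613
gripper_force: 43.9
```

>>> drive_tool:
  rows:
    - {"offset": [0, 0, -0.1], "rotation": [0, 0, 0], "claw": 0.4}
    - {"offset": [0, 0, -0.3], "rotation": [0, 0, 0], "claw": 0.4}
    - {"offset": [0, 0, -0.5], "rotation": [0, 0, 0], "claw": 0.4}
    - {"offset": [0, 0, -0.8], "rotation": [0, 0, 0], "claw": 0.4}
    - {"offset": [0, 0, -0.8], "rotation": [0, 0, 0], "claw": 0.4}

```text
clock: 4.78
tcp_pos: [0.5305, 0.2947, 0.1378]
orientation: [-3.108, -0.388, -0.022]
contact_force: [0.8, 1.9, 0.2]
grip_width: 0.0612
gripper_force: 45.6
```

Run:
```python
from plan import *
T=ori(19.5)
calls([((.52,.145,.12),T),((.5,.003,.1),T),((.4993,-.005,.05),T)])
```

```text
now [0.5305 0.2947 0.1378] w 0.0612 t 4.78 F [0.8 1.9 0.2] g 45.6
offset [-0.315, 0.951, 0.107] rot [-0.003, -0.008, -0.046] rows>= 4.0 
offset [-0.442, 0.848, 0.132] rot [-0.0, 0.0, 0.0] rows>= 4.0 
offset [-0.022, 0.049, 0.334] rot [-0.0, 0.0, 0.0] rows>= 2.0
```

>>> drive_tool:
  rows:
    - {"offset": [-0.3, 0.95, 0.1], "rotation": [0, 0, -0.045], "claw": 0.4}
    - {"offset": [-0.3, 0.95, 0.1], "rotation": [0, 0, -0.045], "claw": 0.4}
    - {"offset": [-0.3, 0.95, 0.1], "rotation": [0, 0, -0.045], "claw": 0.4}
    - {"offset": [-0.3, 0.95, 0.1], "rotation": [0, 0, -0.045], "claw": 0.4}
    - {"offset": [-0.3, 0.95, 0.1], "rotation": [0, 0, -0.045], "claw": 0.4}
    - {"offset": [-0.3, 0.95, 0.1], "rotation": [0, 0, -0.045], "claw": 0.4}

```text
clock: 5.28
tcp_pos: [0.5187, 0.141, 0.1145]
orientation: [-3.094, -0.523, -0.006]
contact_force: [-0.2, 0.8, -1.0]
grip_width: 0.0612
gripper_force: 45.5
```

>>> drive_tool:
  rows:
    - {"offset": [-0.44, 0.85, 0.13], "rotation": [0, 0, 0], "claw": 0.4}
    - {"offset": [-0.44, 0.85, 0.13], "rotation": [0, 0, 0], "claw": 0.4}
    - {"offset": [-0.44, 0.85, 0.13], "rotation": [0, 0, 0], "claw": 0.4}
    - {"offset": [-0.44, 0.85, 0.13], "rotation": [0, 0, 0], "claw": 0.4}
    - {"offset": [-0.44, 0.85, 0.13], "rotation": [0, 0, 0], "claw": 0.4}
    - {"offset": [-0.44, 0.85, 0.13], "rotation": [0, 0, 0], "claw": 0.4}
    - {"offset": [-0.44, 0.85, 0.13], "rotation": [0, 0, 0], "claw": 0.4}

```text
clock: 5.87
tcp_pos: [0.4997, 0.0033, 0.0946]
orientation: [-3.091, -0.533, -0.009]
contact_force: [0.0, 0.3, -1.5]
grip_width: 0.0616
gripper_force: 45.5
```

Run:
```python
from plan import *
from bench import *
import cv2
from h import *
T=ori(19.5)
calls([((.4993,-.005,.03),T),((.4993,-.005,.0135),T)])
f=grab_frame("scene");np.savez("s1.npz",**f);b=f["frame"]
cv2.imwrite("pics/hold.png",cv2.resize(b[150:240,240:360],(800,600))[:,:,::-1])
```

```text
now [0.4997 0.0033 0.0946] w 0.0616 t 5.87 F [ 0.   0.3 -1.5] g 45.5
offset [-0.024, 0.053, 0.431] rot [-0.002, -0.003, 0.001] rows>= 2.0 
offset [0.0, -0.0, 0.11] rot [-0.0, -0.0, -0.0] rows>= 1.0
```

View pics/hold.png

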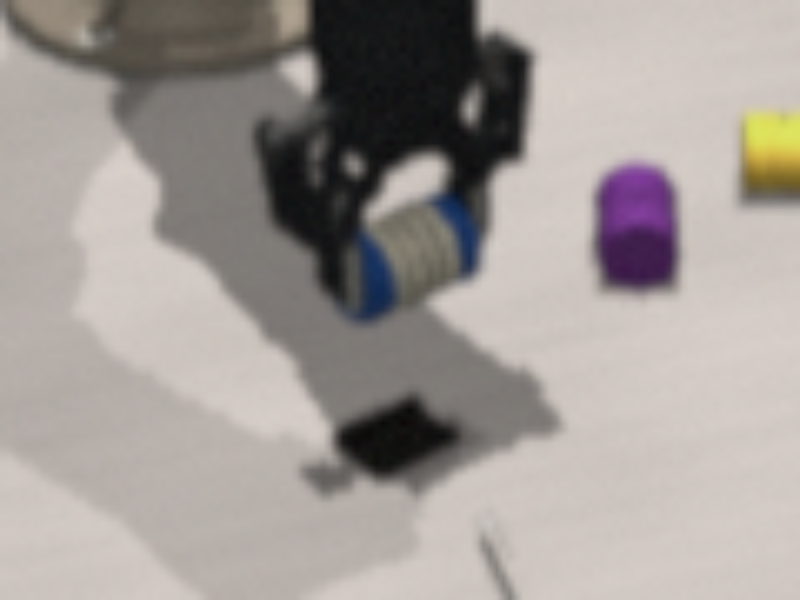

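The blue cartridge is held by its ends, centred at crop (415,258), with the cradle below it at (395,438). I'll lower it now.

>>> drive_tool:
  rows:
    - {"offset": [-0.02, 0.05, 0.2], "rotation": [0, 0, 0], "claw": 0.4}
    - {"offset": [-0.02, 0.05, 0.35], "rotation": [0, 0, 0], "claw": 0.4}
    - {"offset": [-0.02, 0.05, 0.45], "rotation": [0, 0, 0], "claw": 0.4}
    - {"offset": [-0.02, 0.05, 0.5], "rotation": [0, 0, 0], "claw": 0.4}
    - {"offset": [-0.02, 0.05, 0.525], "rotation": [0, 0, 0], "claw": 0.4}
    - {"offset": [-0.02, 0.05, 0.525], "rotation": [0, 0, 0], "claw": 0.4}

```text
clock: 6.42
tcp_pos: [0.4988, -0.0055, 0.0151]
orientation: [-3.091, -0.532, -0.006]
contact_force: [-1.0, 0.6, -0.7]
grip_width: 0.0614
gripper_force: 45.6
```

>>> drive_tool:
  rows:
    - {"offset": [0, 0, 0.008], "rotation": [0, 0, 0], "claw": 0.4}
    - {"offset": [0, 0, 0.014], "rotation": [0, 0, 0], "claw": 0.4}
    - {"offset": [0, 0, 0.014], "rotation": [0, 0, 0], "claw": 0.4}

```text
clock: 6.67
tcp_pos: [0.4992, -0.0067, 0.0139]
orientation: [-3.093, -0.529, -0.008]
contact_force: [-0.5, 0.6, -1.6]
grip_width: 0.0614
gripper_force: 45.6
```

>>> drive_tool:
  rows:
    - {"offset": [0, 0, 0.01], "rotation": [0, 0, 0], "claw": 0.4}
    - {"offset": [0, 0, 0.018], "rotation": [0, 0, 0], "claw": 0.4}
    - {"offset": [0, 0, 0.018], "rotation": [0, 0, 0], "claw": 0.4}

```text
clock: 6.92
tcp_pos: [0.5009, -0.0064, 0.0124]
orientation: [-3.093, -0.529, -0.013]
contact_force: [-0.4, 0.4, 12.5]
grip_width: 0.0611
gripper_force: 47.4
```

>>> drive_tool:
  rows:
    - {"offset": [0, 0, 0], "rotation": [0, 0, 0], "claw": 1}
    - {"offset": [0, 0, 0], "rotation": [0, 0, 0], "claw": 1}
    - {"offset": [0, 0, 0], "rotation": [0, 0, 0], "claw": 1}
    - {"offset": [0, 0, 0], "rotation": [0, 0, 0], "claw": 1}
    - {"offset": [0, 0, -0.2], "rotation": [0, 0, 0], "claw": 1}
    - {"offset": [0, 0, -0.5], "rotation": [0, 0, 0], "claw": 1}
    - {"offset": [0, 0, -0.6], "rotation": [0, 0, 0], "claw": 1}

```text
clock: 7.5
tcp_pos: [0.4996, -0.007, 0.1036]
orientation: [-3.093, -0.529, -0.01]
contact_force: [1.5, 0.3, 0.3]
grip_width: 0.0856
gripper_force: 0.0
```

>>> drive_tool:
  rows:
    - {"offset": [0, 0, -0.3], "rotation": [0, 0, -0.785], "claw": 1}
    - {"offset": [0, 0, -0.3], "rotation": [0, 0, -0.785], "claw": 1}
    - {"offset": [0, 0, -0.3], "rotation": [0, 0, -0.785], "claw": 1}
    - {"offset": [0, 0, -0.3], "rotation": [0, 0, -0.785], "claw": 1}
    - {"offset": [0, 0, -0.3], "rotation": [0, 0, -0.785], "claw": 1}
    - {"offset": [0, 0, -0.3], "rotation": [0, 0, -0.785], "claw": 1}
    - {"offset": [0, 0, -0.3], "rotation": [0, 0, -0.785], "claw": 1}
    - {"offset": [0, 0, -0.3], "rotation": [0, 0, -0.785], "claw": 1}
    - {"offset": [0, 0, -0.3], "rotation": [0, 0, -0.785], "claw": 1}
    - {"offset": [0, 0, -0.3], "rotation": [0, 0, -0.785], "claw": 1}
    - {"offset": [0, 0, -0.3], "rotation": [0, 0, -0.785], "claw": 1}
    - {"offset": [0, 0, -0.3], "rotation": [0, 0, -0.785], "claw": 1}
    - {"offset": [0, 0, -0.3], "rotation": [0, 0, -0.785], "claw": 1}
    - {"offset": [0, 0, -0.3], "rotation": [0, 0, -0.785], "claw": 1}

```text
clock: 8.67
tcp_pos: [0.4979, -0.0077, 0.1452]
orientation: [-1.813, -2.564, -0.008]
contact_force: [0.9, 0.8, -0.4]
grip_width: 0.0856
gripper_force: 0.0
```

Run:
```python
from plan import *
from bench import *
import cv2
from h import *
T=ori(109.5)
calls([((.4995,-.006,.07),T),((.4995,-.006,.01),T)])
f=grab_frame("scene");np.savez("s2.npz",**f);t=grab_frame("top");np.savez("t2.npz",**t)
A=cv2.resize(f["frame"][160:235,250:350],(400,300));B=cv2.resize(t["frame"][175:250,290:390],(400,300))
cv2.imwrite("pics/c2.png",cv2.hconcat([A,B])[:,:,::-1])
P=cloud(f)
hsv=cv2.cvtColor(f["frame"],cv2.COLOR_RGB2HSV)
m=cv2.inRange(hsv,(100,110,30),(128,255,255));m[:180]=0;m[240:]=0;m[:,:270]=0;m[:,340:]=0
n,l,s,c=cv2.connectedComponentsWithStats(m);print(s,c)
for i in range(1,n):
    q=P[l==i];q=q[q[:,2]<.2];print(q.mean(0),q.min(0),q.max(0))
```

```text
now [ 0.4979 -0.0077  0.1452] w 0.0856 t 8.67 F [ 0.9  0.8 -0.4] g 0.0
offset [0.005, 0.012, 0.501] rot [0.002, -0.002, -0.0] rows>= 2.0 
offset [-0.0, 0.0, 0.4] rot [-0.0, -0.0, -0.0] rows>= 2.0 
[[     0      0    640    400 255884]
 [   303    201      6     13     29]
 [   287    207     10     12     87]] [[319.51090729 199.49474762]
 [306.24137931 206.17241379]
 [291.83908046 212.72413793]]
[0.50355319 0.0188513  0.03998807] [0.48444878 0.01198445 0.01973395] [0.51493505 0.02422477 0.04965264]
[ 0.51507756 -0.03219171  0.03443187] [ 0.49524148 -0.04323816  0.01289304] [ 0.52904385 -0.0213112   0.05038723]
```

View pics/c2.png

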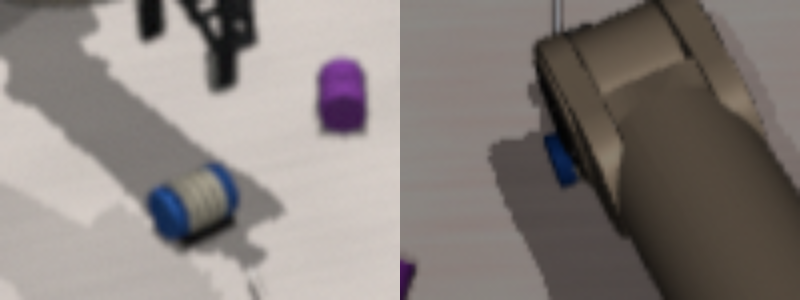

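The blue cartridge rests in the cradle, with its caps at scene px (292,213) and (306,206), and the gripper is turned above it. I'll take it across its diameter now.

>>> drive_tool:
  rows:
    - {"offset": [0.005, 0.012, 0.25], "rotation": [0, 0, 0], "claw": 1}
    - {"offset": [0.005, 0.012, 0.5], "rotation": [0, 0, 0], "claw": 1}
    - {"offset": [0.005, 0.012, 0.65], "rotation": [0, 0, 0], "claw": 1}
    - {"offset": [0.005, 0.012, 0.8], "rotation": [0, 0, 0], "claw": 1}
    - {"offset": [0.005, 0.012, 0.88], "rotation": [0, 0, 0], "claw": 1}
    - {"offset": [0.005, 0.012, 0.88], "rotation": [0, 0, 0], "claw": 1}

```text
clock: 9.27
tcp_pos: [0.4983, -0.0055, 0.0113]
orientation: [-1.815, -2.559, -0.005]
contact_force: [0.1, 0.3, -0.0]
grip_width: 0.0854
gripper_force: 0.0
```

>>> drive_tool:
  force: 40
  rows:
    - {"offset": [0, 0, 0], "rotation": [0, 0, 0], "claw": 0.6}
    - {"offset": [0, 0, 0], "rotation": [0, 0, 0], "claw": 0.4}
    - {"offset": [0, 0, 0], "rotation": [0, 0, 0], "claw": 0.2}
    - {"offset": [0, 0, 0], "rotation": [0, 0, 0], "claw": 0.2}
    - {"offset": [0, 0, 0], "rotation": [0, 0, 0], "claw": 0.2}
    - {"offset": [0, 0, 0], "rotation": [0, 0, 0], "claw": 0.2}
    - {"offset": [0, 0, 0], "rotation": [0, 0, 0], "claw": 0.2}

```text
clock: 9.85
tcp_pos: [0.4988, -0.0065, 0.0144]
orientation: [-1.817, -2.562, -0.005]
contact_force: [-4.7, -1.3, 6.4]
grip_width: 0.0431
gripper_force: 39.6
```

```bash
cat > ramp.py <<'E'
from plan import *
a=np.radians(10);yw=np.radians(-2.3)
u=np.array([np.cos(yw)*np.cos(a),np.sin(yw)*np.cos(a),np.sin(a)]);yy=np.array([-np.sin(yw),np.cos(yw),0]);n=np.cross(u,yy)
O=np.array([.420,-.2601-.0405*(.420-.5),.0234])
W=lambda x,y,z:O+u*x/1000+yy*y/1000+n*z/1000
RT=ori(87.7,-10)
E
python3 - <<'E'
from ramp import *
print(RT.as_matrix()[:,1],u,W(168,0,22))
calls([((.505,-.02,.15),ori(109.5)),((.55,-.15,.19),ori(98)),(W(168,0,140),RT),(W(168,0,70),RT)])
E
```

```text
[ 0.98401439 -0.0395221   0.17364818] [ 0.98401439 -0.0395221   0.17364818] [ 0.58149723 -0.2633464   0.07423866]
now [ 0.4988 -0.0065  0.0144] w 0.0431 t 9.85 F [-4.7 -1.3  6.4] g 39.6
offset [-0.096, 0.011, -0.904] rot [0.001, -0.001, -0.002] rows>= 4.0 
offset [-0.917, -0.007, -0.267] rot [0.0, -0.0, 0.101] rows>= 4.0 
offset [-0.753, -0.031, -0.003] rot [-0.087, -0.008, 0.089] rows>= 3.0 
offset [-0.0, 0.0, 0.467] rot [-0.0, 0.0, 0.0] rows>= 2.0
```

>>> drive_tool:
  rows:
    - {"offset": [0, 0, -0.1], "rotation": [0, 0, 0], "claw": 0.2}
    - {"offset": [-0.05, 0.01, -0.3], "rotation": [0, 0, 0], "claw": 0.2}
    - {"offset": [-0.1, 0.01, -0.6], "rotation": [0, 0, 0], "claw": 0.2}
    - {"offset": [-0.1, 0.01, -0.9], "rotation": [0, 0, 0], "claw": 0.2}
    - {"offset": [-0.1, 0.01, -0.9], "rotation": [0, 0, 0], "claw": 0.2}

```text
clock: 10.27
tcp_pos: [0.5101, -0.0197, 0.1555]
orientation: [1.813, 2.555, 0.018]
contact_force: [0.2, 0.2, -1.1]
grip_width: 0.0427
gripper_force: 41.6
```

>>> drive_tool:
  rows:
    - {"offset": [-0.92, 0, -0.27], "rotation": [0, 0, 0.1], "claw": 0.2}
    - {"offset": [-0.92, 0, -0.27], "rotation": [0, 0, 0.1], "claw": 0.2}
    - {"offset": [-0.92, 0, -0.27], "rotation": [0, 0, 0.1], "claw": 0.2}
    - {"offset": [-0.92, 0, -0.27], "rotation": [0, 0, 0.1], "claw": 0.2}
    - {"offset": [-0.92, 0, -0.27], "rotation": [0, 0, 0.1], "claw": 0.2}
    - {"offset": [-0.92, 0, -0.27], "rotation": [0, 0, 0.1], "claw": 0.2}

```text
clock: 10.77
tcp_pos: [0.5518, -0.1514, 0.189]
orientation: [2.067, 2.366, 0.01]
contact_force: [0.2, 0.3, -1.3]
grip_width: 0.0427
gripper_force: 41.6
```

>>> drive_tool:
  rows:
    - {"offset": [-0.75, -0.03, 0], "rotation": [-0.087, -0.008, 0.089], "claw": 0.2}
    - {"offset": [-0.75, -0.03, 0], "rotation": [-0.087, -0.008, 0.089], "claw": 0.2}
    - {"offset": [-0.75, -0.03, 0], "rotation": [-0.087, -0.008, 0.089], "claw": 0.2}
    - {"offset": [-0.75, -0.03, 0], "rotation": [-0.087, -0.008, 0.089], "claw": 0.2}
    - {"offset": [-0.75, -0.03, 0], "rotation": [-0.087, -0.008, 0.089], "claw": 0.2}
    - {"offset": [-0.75, -0.03, 0], "rotation": [-0.087, -0.008, 0.089], "claw": 0.2}

```text
clock: 11.27
tcp_pos: [0.5627, -0.2598, 0.1878]
orientation: [2.171, 2.089, 0.191]
contact_force: [0.2, 0.5, -2.3]
grip_width: 0.0428
gripper_force: 41.6
```

Run:
```python
from ramp import *
calls([(W(168,0,80),RT)])
```

```text
now [ 0.5627 -0.2598  0.1878] w 0.0428 t 11.27 F [ 0.2  0.5 -2.3] g 41.6
offset [-0.021, -0.008, 0.381] rot [0.001, -0.003, 0.001] rows>= 2.0
```

Going down to just above the walls, then comparing the cartridge with the channel in the scene view, which looks along the ramp.

>>> drive_tool:
  rows:
    - {"offset": [-0.02, -0.01, 0.2], "rotation": [0, 0, 0], "claw": 0.2}
    - {"offset": [-0.02, -0.01, 0.38], "rotation": [0, 0, 0], "claw": 0.2}
    - {"offset": [-0.02, -0.01, 0.38], "rotation": [0, 0, 0], "claw": 0.2}
    - {"offset": [-0.02, -0.01, 0.38], "rotation": [0, 0, 0], "claw": 0.2}

```text
clock: 11.6
tcp_pos: [0.5707, -0.2623, 0.1305]
orientation: [2.171, 2.092, 0.19]
contact_force: [-0.1, 0.9, -0.1]
grip_width: 0.0424
gripper_force: 41.5
```

Run:
```python
from ramp import *
from bench import *
import cv2
from h import *
calls([(W(168,0,30),RT),(W(168,0,11),RT)])
f=grab_frame("scene");np.savez("s3.npz",**f)
t=grab_frame("top");np.savez("t3.npz",**t)
im=f["frame"].copy()
A=cv2.resize(im[160:270,170:270],(545,600),interpolation=cv2.INTER_CUBIC)
cv2.imwrite("pics/m3.png",A[:,:,::-1])
# predicted wall edges / cartridge silhouette in scene px
F=load("scene0.npz")
for nm,x in(("L",33),("Rr",-33)):
    print(nm,proj(F,np.array([W(210,x,53),W(150,x,53),W(210,x,0)])).round(1).tolist())
p=get_obs()["tcp_pos"];G=Ro.from_rotvec(get_obs()["orientation"]);c=p-G.as_matrix()[:,2]*.0126
print("cart ends",proj(F,np.array([c+G.as_matrix()[:,0]*s for s in(.031,-.031)])).round(1).tolist(), "ramp y of centre",(c-O)@yy)
hsv=cv2.cvtColor(im,cv2.COLOR_RGB2HSV);m=cv2.inRange(hsv,(100,110,30),(128,255,255));m[:160]=0;m[270:]=0;m[:,:170]=0;m[:,270:]=0
n_,l,s,cc=cv2.connectedComponentsWithStats(m);print(s[1:],cc[1:])
```

```text
now [ 0.5707 -0.2623  0.1305] w 0.0424 t 11.6 F [-0.1  0.9 -0.1] g 41.5
offset [-0.007, 0.006, 0.329] rot [-0.0, -0.004, 0.001] rows>= 2.0 
offset [0.0, -0.0, 0.126] rot [-0.0, 0.0, 0.0] rows>= 1.0 
L [[228.7, 227.7], [227.4, 217.4], [231.7, 244.3]]
Rr [[203.2, 232.3], [203.2, 221.6], [206.9, 249.1]]
cart ends [[224.2, 207.6], [200.7, 211.7]] ramp y of centre -0.0010161988379466264
[[219 202   6  14  58]
 [200 205   7  15  60]] [[221.81034483 208.22413793]
 [202.85       211.38333333]]
```

View pics/m3.png

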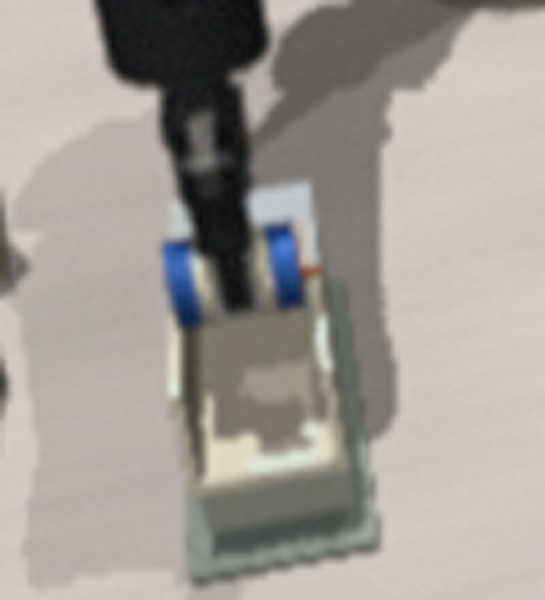

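The blue cartridge hovers squarely over the open part of the channel, with its caps at scene px (203,211) and (222,208). I'll check the wall edges in this view before lowering.

Run:
```python
from ramp import *
from h import *
f=load("scene0.npz");P=cloud(f);g=f["frame"].astype(int).sum(2)//3
Q=P-O; L=np.dstack([Q@u,Q@yy,Q@n])*1000
print("outer L/R pred",proj(f,np.array([W(180,39,53),W(180,-39,53),W(180,33,53),W(180,-33,53)])).round(1).tolist())
for v in (219,221,223,225,227,229): print(v,"h",L[v,196:238,2].round().astype(int).tolist())
m=(L[...,2]>48)&(L[...,2]<60)&(L[...,0]>112)&(L[...,0]<208)
for s in(1,-1):
    y=L[...,1][m&(s*L[...,1]>20)&(s*L[...,1]<55)];print("walltop y mean/pct (expect 36: 33..39)",s,len(y),y.mean(),np.percentile(y,[3,50,97]))
t=load("top0.npz");P=cloud(t);Q=P-O;L=np.dstack([Q@u,Q@yy,Q@n])*1000
m=(L[...,2]>48)&(L[...,2]<60)&(L[...,0]>112)&(L[...,0]<208)
for s in(1,-1):
    y=L[...,1][m&(s*L[...,1]>20)&(s*L[...,1]<55)];print("top",s,len(y),y.mean(),np.percentile(y,[3,50,97]))
m=(abs(L[...,1])<24)&(L[...,0]>115)&(L[...,0]<205);print("floor h top",np.median(L[...,2][m]))
```

```text
outer L/R pred [[230.2, 222.0], [200.9, 227.2], [228.0, 222.4], [203.2, 226.8]]
219 h [-20, -20, -23, -22, -21, 54, 53, 51, 36, 23, 7, -1, 1, 3, 1, 1, 0, 1, 0, 2, 2, 1, 1, 0, 1, 2, -2, 2, 0, 0, 2, 0, 54, 53, 22, -21, -20, -22, -27, -29, -28, -27]
221 h [-25, -24, -23, -24, -24, 53, 54, 53, 38, 22, 6, 1, 0, 0, 1, 2, -1, 0, 1, 2, 0, -1, 1, -1, 2, 1, 1, 1, 2, 0, 1, 1, 55, 53, 34, -21, -22, -24, -29, -28, -30, -29]
223 h [-28, -24, -25, -25, -27, 54, 53, 51, 38, 23, 6, 0, -1, -1, 1, 2, 1, -1, 0, 0, 1, 1, 0, 1, 0, 1, 0, 1, 0, -1, 1, 0, 53, 52, 49, -26, -25, -24, -25, -33, -31, -32]
225 h [-26, -24, -27, -27, -25, 53, 54, 50, 38, 22, 5, 1, 0, 1, 1, 2, 0, -3, 1, 1, -1, 1, 1, 0, 2, 2, 0, -1, -1, 2, 1, -2, 52, 55, 55, 7, -27, -27, -26, -33, -34, -32]
227 h [-28, -29, -27, -29, -29, 53, 53, 51, 37, 18, 6, 1, 1, -1, 1, 0, -1, 0, -1, 0, -1, -1, 0, 2, 0, 1, 0, 1, 1, 0, -1, 1, 2, 54, 54, 21, -30, -28, -27, -35, -34, -36]
229 h [-30, -28, -30, -30, -28, 52, 54, 48, 36, 21, 7, -1, 0, 0, 0, 2, 1, 0, 1, 0, 1, -1, 0, 1, 1, 0, 1, 1, 1, 1, 0, 0, 0, 47, 48, 33, -28, -30, -28, -29, -38, -34]
walltop y mean/pct (expect 36: 33..39) 1 38 35.08704263918606 [32.14684018 35.03209207 37.97000069]
walltop y mean/pct (expect 36: 33..39) -1 50 -36.13154467754155 [-38.89208393 -36.04066384 -33.36813709]
top 1 68 35.97139420982498 [32.99753163 36.17002315 39.25978519]
top -1 65 -35.69991075830153 [-39.39690448 -35.25477501 -32.55014749]
floor h top 1.2323124529792011
```

Run:
```python
from ramp import *
calls([(W(168,0,40),RT),(W(168,0,11.5),RT)])
p=get_obs()["tcp_pos"];print((p-O)@yy,(p-O)@u,(p-O)@n)
```

```text
now [ 0.5723 -0.2639  0.133 ] w 0.0428 t 11.7 F [ 0.4  0.8 -0.8] g 41.5
offset [0.005, -0.009, 0.277] rot [0.002, -0.002, 0.001] rows>= 1.0 
offset [-0.0, 0.0, 0.19] rot [0.0, -0.0, -0.0] rows>= 1.0 
-0.0009558477060917428 0.16915149181977013 0.08150668909525642
```

>>> drive_tool:
  rows:
    - {"offset": [0.005, 0, 0.15], "rotation": [0, 0, 0], "claw": 0.2}
    - {"offset": [0.005, 0, 0.22], "rotation": [0, 0, 0], "claw": 0.2}
    - {"offset": [0.005, 0, 0.29], "rotation": [0, 0, 0], "claw": 0.2}
    - {"offset": [0.005, 0, 0.34], "rotation": [0, 0, 0], "claw": 0.2}
    - {"offset": [0.005, 0, 0.34], "rotation": [0, 0, 0], "claw": 0.2}

```text
clock: 12.12
tcp_pos: [0.585, -0.2653, 0.0879]
orientation: [2.162, 2.08, 0.195]
contact_force: [-4.6, 0.7, 25.5]
grip_width: 0.043
gripper_force: 61.9
```

Run:
```python
from ramp import *
calls([(W(168,0,12),RT)])
p=get_obs()["tcp_pos"];print((p-O)@yy,(p-O)@u,(p-O)@n)
```

```text
now [ 0.585  -0.2653  0.0879] w 0.043 t 12.12 F [-4.6  0.7 25.5] g 61.9
offset [0.012, -0.041, 0.151] rot [0.006, -0.0, 0.001] rows>= 1.0 
-0.0018500356176549193 0.17384386109361558 0.034794257071045345
```

Unexpected contact about 25 mm above the floor, so I'm backing off 10 mm and looking.

Run:
```python
from bench import *
import cv2,numpy as np
f=grab_frame("scene");np.savez("s4.npz",**f);t=grab_frame("top");np.savez("t4.npz",**t)
A=cv2.resize(f["frame"][180:260,185:265],(480,480),interpolation=2);B=cv2.resize(t["frame"][150:250,385:445],(288,480),interpolation=2)
cv2.imwrite("pics/m4.png",cv2.hconcat([A,B])[:,:,::-1])
```

```text
(no output)
```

View pics/m4.png

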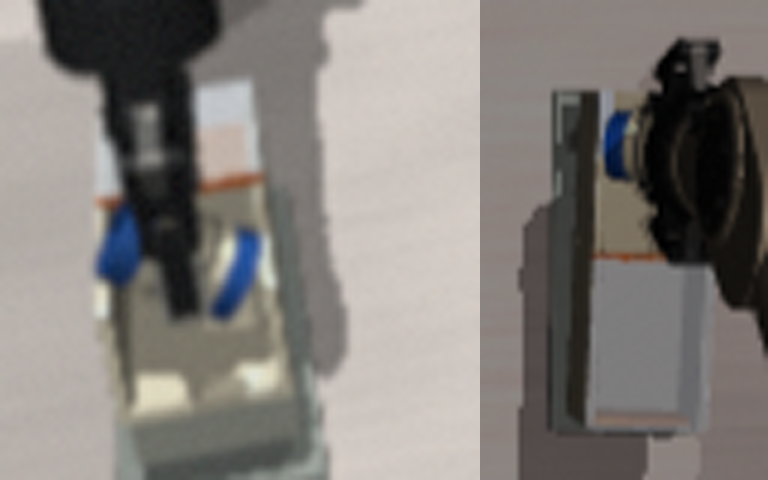

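The picture shows the −y end (left, crop (120,245)) caught on the wall top while the other end dropped in, so the cartridge sat too far toward −y and tipped in the pads. I'll lift it out and re-seat it in the cradle, first quantifying the offset from the earlier hover frame.

```bash
cat > caps.py <<'E'
from ramp import *
from h import *
def caps(f,lo,hi,frame,box=(160,270,170,270)):
    """mean position of each cap in given (origin,axes) frame, by depth cloud"""
    Or,ax=frame;P=cloud(f);hsv=cv2.cvtColor(f["frame"],cv2.COLOR_RGB2HSV);m=cv2.inRange(hsv,lo,hi)
    k=np.zeros_like(m);k[box[0]:box[1],box[2]:box[3]]=m[box[0]:box[1],box[2]:box[3]]
    n_,l,s,c=cv2.connectedComponentsWithStats(k);out=[]
    for i in range(1,n_):
        if s[i,4]<12: continue
        q=(P[l==i]-Or)@np.array(ax).T*1000;q=q[abs(q[:,2]-np.median(q[:,2]))<40]
        y=q[:,1];out.append((s[i,4],q.mean(0).round(1).tolist(),np.percentile(y,[2,98]).round(1).tolist()))
    return out
BL=((100,110,30),(128,255,255));GR=((45,90,30),(80,255,255))
E
python3 - <<'E'
from caps import *
for n_ in("s3.npz","t3.npz","s4.npz"): print(n_,*caps(load(n_),*BL,(O,(u,yy,n)),(160,270,170,270) if n_[0]=='s' else (150,250,385,445)),sep="\n")
calls([(W(170,0,150),RT)])
E
```

```text
s3.npz
(np.int32(58), [183.8, 23.9, 100.9], [18.8, 29.1])
(np.int32(60), [183.3, -25.3, 100.7], [-30.3, -20.3])
t3.npz
(np.int32(71), [171.2, 24.5, 110.0], [17.9, 30.0])
s4.npz
(np.int32(63), [194.0, -23.8, 78.2], [-33.7, -12.8])
(np.int32(45), [189.7, 22.7, 51.2], [11.6, 31.5])
now [ 0.5855 -0.2657  0.0882] w 0.0427 t 12.22 F [-2.   0.9 21.6] g 61.8
offset [0.014, -0.019, -0.767] rot [0.007, -0.0, 0.001] rows>= 3.0
```

The hover frame shows the cartridge was centred to within about 1 mm at rest, so the sideways error came from the fast descent. Lift out and go back to the cradle.

>>> drive_tool:
  rows:
    - {"offset": [0.014, -0.02, -0.1], "rotation": [0, 0, 0], "claw": 0.2}
    - {"offset": [0.014, -0.02, -0.25], "rotation": [0, 0, 0], "claw": 0.2}
    - {"offset": [0.014, -0.02, -0.5], "rotation": [0, 0, 0], "claw": 0.2}
    - {"offset": [0.014, -0.02, -0.77], "rotation": [0, 0, 0], "claw": 0.2}
    - {"offset": [0.014, -0.02, -0.77], "rotation": [0, 0, 0], "claw": 0.2}

```text
clock: 12.63
tcp_pos: [0.5608, -0.2633, 0.204]
orientation: [2.162, 2.077, 0.196]
contact_force: [1.4, -0.5, -1.0]
grip_width: 0.0425
gripper_force: 59.4
```

Run:
```python
from ramp import *
calls([((.55,-.145,.19),ori(98)),((.4995,-.0065,.15),ori(109.5)),((.4995,-.0065,.05),ori(109.5)),((.4995,-.0065,.035),ori(109.5))])
```

```text
now [ 0.5608 -0.2633  0.204 ] w 0.0425 t 12.63 F [ 1.4 -0.5 -1. ] g 59.4
offset [0.785, -0.119, 0.071] rot [0.094, 0.009, -0.09] rows>= 3.0 
offset [0.962, -0.205, 0.267] rot [0.0, 0.0, -0.1] rows>= 4.0 
offset [0.0, -0.0, 0.666] rot [0.0, 0.0, -0.0] rows>= 3.0 
offset [0.0, -0.0, 0.1] rot [0.0, 0.0, -0.0] rows>= 1.0
```

>>> drive_tool:
  force: 40
  rows:
    - {"offset": [0.785, -0.12, 0.07], "rotation": [0.094, 0.009, -0.09], "claw": 0.2}
    - {"offset": [0.785, -0.12, 0.07], "rotation": [0.094, 0.009, -0.09], "claw": 0.2}
    - {"offset": [0.785, -0.12, 0.07], "rotation": [0.094, 0.009, -0.09], "claw": 0.2}
    - {"offset": [0.785, -0.12, 0.07], "rotation": [0.094, 0.009, -0.09], "claw": 0.2}
    - {"offset": [0.785, -0.12, 0.07], "rotation": [0.094, 0.009, -0.09], "claw": 0.2}

```text
clock: 13.05
tcp_pos: [0.5466, -0.1403, 0.1826]
orientation: [-2.046, -2.369, 0.002]
contact_force: [0.2, -1.1, -1.8]
grip_width: 0.0428
gripper_force: 59.3
```

>>> drive_tool:
  rows:
    - {"offset": [0.96, -0.2, 0.27], "rotation": [0, 0, -0.1], "claw": 0.2}
    - {"offset": [0.96, -0.2, 0.27], "rotation": [0, 0, -0.1], "claw": 0.2}
    - {"offset": [0.96, -0.2, 0.27], "rotation": [0, 0, -0.1], "claw": 0.2}
    - {"offset": [0.96, -0.2, 0.27], "rotation": [0, 0, -0.1], "claw": 0.2}
    - {"offset": [0.96, -0.2, 0.27], "rotation": [0, 0, -0.1], "claw": 0.2}
    - {"offset": [0.96, -0.2, 0.27], "rotation": [0, 0, -0.1], "claw": 0.2}
    - {"offset": [0.96, -0.2, 0.27], "rotation": [0, 0, -0.1], "claw": 0.2}

```text
clock: 13.63
tcp_pos: [0.4965, -0.0069, 0.1431]
orientation: [-1.81, -2.555, 0.002]
contact_force: [-0.0, -0.6, -0.1]
grip_width: 0.0429
gripper_force: 59.3
```

Run:
```python
from caps import *
from bench import *
calls([((.4995,-.0065,.05),ori(109.5)),((.4995,-.0065,.03),ori(109.5))])
f=grab_frame("scene");np.savez("s5.npz",**f)
a=np.radians(19.5);fr=(np.array([.4995,-.0065,0]),([np.cos(a),np.sin(a),0],[-np.sin(a),np.cos(a),0],[0,0,1]))
print(*caps(f,*BL,fr,(150,240,260,345)),sep="\n")
```

```text
now [ 0.4965 -0.0069  0.1431] w 0.0429 t 13.63 F [-0.  -0.6 -0.1] g 59.3
offset [-0.009, 0.024, 0.62] rot [-0.004, -0.004, -0.001] rows>= 3.0 
offset [0.0, 0.0, 0.134] rot [0.0, 0.0, -0.0] rows>= 1.0 
(np.int32(146), [1.7, -21.6, 185.6], [-34.2, -2.2])
(np.int32(13), [22.7, 17.6, 163.0], [-1.4, 25.8])
```

>>> drive_tool:
  force: 20
  rows:
    - {"offset": [-0.01, 0.02, 0.25], "rotation": [0, 0, 0], "claw": 0.2}
    - {"offset": [-0.01, 0.02, 0.5], "rotation": [0, 0, 0], "claw": 0.2}
    - {"offset": [-0.01, 0.02, 0.65], "rotation": [0, 0, 0], "claw": 0.2}
    - {"offset": [-0.01, 0.02, 0.7], "rotation": [0, 0, 0], "claw": 0.2}
    - {"offset": [-0.01, 0.02, 0.75], "rotation": [0, 0, 0], "claw": 0.2}
    - {"offset": [-0.01, 0.02, 0.78], "rotation": [0, 0, 0], "claw": 0.2}
    - {"offset": [-0.01, 0.02, 0.81], "rotation": [0, 0, 0], "claw": 0.2}

```text
clock: 14.27
tcp_pos: [0.499, -0.0053, 0.0217]
orientation: [-1.809, -2.556, 0.0]
contact_force: [0.2, -0.2, -1.0]
grip_width: 0.0425
gripper_force: 59.3
```

>>> drive_tool:
  force: 20
  rows:
    - {"offset": [0, 0, 0.015], "rotation": [0, 0, 0], "claw": 0.45}
    - {"offset": [0, 0, 0.03], "rotation": [0, 0, 0], "claw": 0.45}
    - {"offset": [0, 0, 0.045], "rotation": [0, 0, 0], "claw": 0.45}
    - {"offset": [0, 0, 0.05], "rotation": [0, 0, 0], "claw": 0.45}

```text
clock: 14.6
tcp_pos: [0.4991, -0.0056, 0.0157]
orientation: [-1.809, -2.558, 0.003]
contact_force: [-5.2, -3.7, 27.4]
grip_width: 0.0424
gripper_force: 61.7
```

>>> drive_tool:
  rows:
    - {"offset": [0, 0, 0], "rotation": [0, 0, 0], "claw": 0.53}
    - {"offset": [0, 0, 0], "rotation": [0, 0, 0], "claw": 0.56}
    - {"offset": [0, 0, 0], "rotation": [0, 0, 0], "claw": 0.6}
    - {"offset": [0, 0, 0], "rotation": [0, 0, 0], "claw": 0.65}
    - {"offset": [0, 0, 0], "rotation": [0, 0, 0], "claw": 0.7}

```text
clock: 15.02
tcp_pos: [0.4975, -0.0049, 0.0134]
orientation: [-1.806, -2.555, 0.002]
contact_force: [-0.6, 0.2, 0.5]
grip_width: 0.0601
gripper_force: 0.0
```

Run:
```python
from caps import *
from bench import *
f=grab_frame("scene");np.savez("s6.npz",**f)
calls([((.4995,-.0065,.013),ori(109.5))])
a=np.radians(19.5);fr=(np.array([.4995,-.0065,0]),([np.cos(a),np.sin(a),0],[-np.sin(a),np.cos(a),0],[0,0,1]))
print(*caps(f,*BL,fr,(180,240,260,345)),sep="\n");print(*caps(load("s2.npz"),*BL,fr,(180,240,260,345)),sep="\n")
```

```text
now [ 0.4975 -0.0048  0.0134] w 0.0594 t 15.07 F [0.2 0.2 0. ] g 0.0
offset [-0.015, 0.009, 0.002] rot [-0.004, -0.005, -0.0] rows>= 1.0 
(np.int32(12), [13.1, -3.3, 59.0], [-15.7, 5.4])
(np.int32(76), [4.9, -48.8, 34.2], [-52.9, -41.7])
(np.int32(29), [12.3, 22.5, 40.0], [17.9, 27.6])
(np.int32(87), [6.1, -29.4, 34.4], [-33.7, -22.4])
```

The cartridge is flat again but about 19 mm toward the −y side of the cradle. I'll shift the open fingers along its axis to its middle and take it there.

>>> drive_tool:
  rows:
    - {"offset": [-0.05, 0.01, 0], "rotation": [0, 0, 0], "claw": 0.75}
    - {"offset": [-0.1, 0.01, 0], "rotation": [0, 0, 0], "claw": 0.75}
    - {"offset": [-0.147, 0.01, 0], "rotation": [0, 0, 0], "claw": 0.75}
    - {"offset": [-0.147, 0.01, 0], "rotation": [0, 0, 0], "claw": 0.75}
    - {"offset": [-0.147, 0.01, 0], "rotation": [0, 0, 0], "claw": 0.75}

```text
clock: 15.48
tcp_pos: [0.5064, -0.0261, 0.013]
orientation: [-1.809, -2.553, 0.003]
contact_force: [-0.4, 0.4, 0.4]
grip_width: 0.0638
gripper_force: 0.0
```

Run:
```python
from caps import *
from bench import *
f=grab_frame("scene");np.savez("s7.npz",**f)
calls([((.506,-.0251,.013),ori(109.5))])
a=np.radians(19.5);fr=(np.array([.4995,-.0065,0]),([np.cos(a),np.sin(a),0],[-np.sin(a),np.cos(a),0],[0,0,1]))
print(*caps(f,*BL,fr,(180,240,260,345)),sep="\n")
cv2.imwrite("pics/s7.png",cv2.resize(f["frame"][175:235,260:340],(800,600),interpolation=2)[:,:,::-1])
```

```text
now [ 0.5062 -0.0255  0.0131] w 0.064 t 15.53 F [0.8 0.3 0.8] g 0.0
offset [0.003, -0.001, 0.0] rot [-0.004, -0.005, -0.001] rows>= 1.0 
(np.int32(76), [5.0, -48.7, 34.1], [-52.9, -41.2])
```

View pics/s7.png

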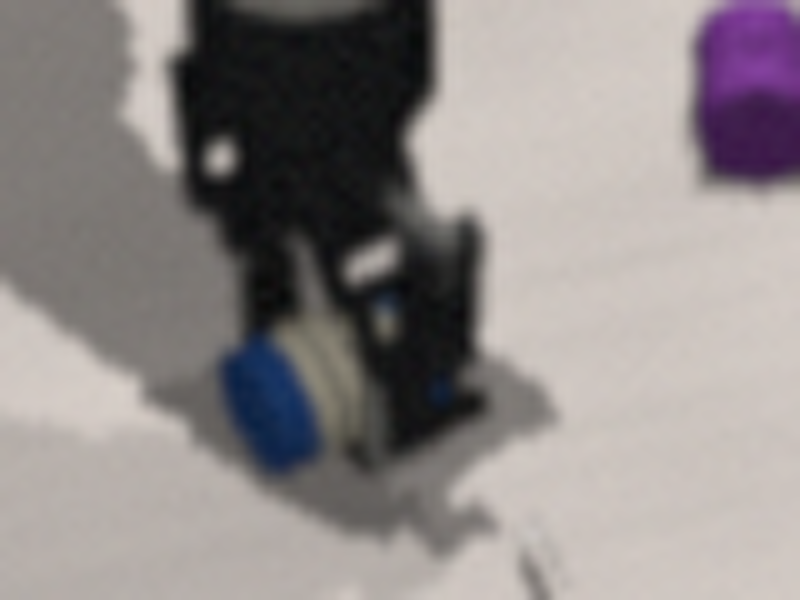

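The cartridge lies flat on the cradle, blue cap at crop (270,405), with the near finger opposite its middle at (415,370). Closing and carrying it back to the ramp.

>>> drive_tool:
  force: 60
  rows:
    - {"offset": [0, 0, 0], "rotation": [0, 0, 0], "claw": 0.5}
    - {"offset": [0, 0, 0], "rotation": [0, 0, 0], "claw": 0.2}
    - {"offset": [0, 0, 0], "rotation": [0, 0, 0], "claw": 0.2}
    - {"offset": [0, 0, 0], "rotation": [0, 0, 0], "claw": 0.2}
    - {"offset": [0, 0, 0], "rotation": [0, 0, 0], "claw": 0.2}
    - {"offset": [0, 0, -0.1], "rotation": [0, 0, 0], "claw": 0.2}
    - {"offset": [0, 0, -0.3], "rotation": [0, 0, 0], "claw": 0.2}
    - {"offset": [0, 0, -0.6], "rotation": [0, 0, 0], "claw": 0.2}
    - {"offset": [0, 0, -0.9], "rotation": [0, 0, 0], "claw": 0.2}
    - {"offset": [0, 0, -0.9], "rotation": [0, 0, 0], "claw": 0.2}

```text
clock: 16.37
tcp_pos: [0.512, -0.0251, 0.1543]
orientation: [-1.811, -2.563, -0.007]
contact_force: [0.8, 0.5, -0.1]
grip_width: 0.0424
gripper_force: 61.4
```

Run:
```python
from ramp import *
calls([((.55,-.15,.19),ori(98)),(W(168,0,140),RT),(W(168,0,82),RT)])
```

```text
now [ 0.512  -0.0251  0.1543] w 0.0424 t 16.37 F [ 0.8  0.5 -0.1] g 61.4
offset [-0.868, -0.039, -0.243] rot [0.0, -0.003, 0.1] rows>= 4.0 
offset [-0.753, -0.032, -0.003] rot [-0.087, -0.008, 0.09] rows>= 3.0 
offset [-0.0, -0.0, 0.386] rot [0.0, 0.0, 0.0] rows>= 2.0
```

>>> drive_tool:
  rows:
    - {"offset": [-0.87, -0.04, -0.24], "rotation": [0, 0, 0.1], "claw": 0.2}
    - {"offset": [-0.87, -0.04, -0.24], "rotation": [0, 0, 0.1], "claw": 0.2}
    - {"offset": [-0.87, -0.04, -0.24], "rotation": [0, 0, 0.1], "claw": 0.2}
    - {"offset": [-0.87, -0.04, -0.24], "rotation": [0, 0, 0.1], "claw": 0.2}
    - {"offset": [-0.87, -0.04, -0.24], "rotation": [0, 0, 0.1], "claw": 0.2}

```text
clock: 16.78
tcp_pos: [0.5472, -0.1562, 0.1832]
orientation: [-2.063, -2.357, 0.004]
contact_force: [0.9, -0.1, -0.7]
grip_width: 0.0425
gripper_force: 61.3
```

>>> drive_tool:
  rows:
    - {"offset": [-0.75, -0.03, 0], "rotation": [-0.087, -0.008, 0.09], "claw": 0.2}
    - {"offset": [-0.75, -0.03, 0], "rotation": [-0.087, -0.008, 0.09], "claw": 0.2}
    - {"offset": [-0.75, -0.03, 0], "rotation": [-0.087, -0.008, 0.09], "claw": 0.2}
    - {"offset": [-0.75, -0.03, 0], "rotation": [-0.087, -0.008, 0.09], "claw": 0.2}
    - {"offset": [-0.75, -0.03, 0], "rotation": [-0.087, -0.008, 0.09], "claw": 0.2}

```text
clock: 17.2
tcp_pos: [0.5565, -0.2643, 0.1812]
orientation: [2.184, 2.091, 0.176]
contact_force: [-0.0, 1.2, -1.5]
grip_width: 0.0423
gripper_force: 61.5
```

>>> drive_tool:
  rows:
    - {"offset": [0, 0, 0.2], "rotation": [0, 0, 0], "claw": 0.2}
    - {"offset": [0, 0, 0.36], "rotation": [0, 0, 0], "claw": 0.2}
    - {"offset": [0, 0, 0.36], "rotation": [0, 0, 0], "claw": 0.2}
    - {"offset": [0, 0, 0.36], "rotation": [0, 0, 0], "claw": 0.2}
    - {"offset": [0, 0, 0.36], "rotation": [0, 0, 0], "claw": 0.2}
    - {"offset": [0, 0, 0.36], "rotation": [0, 0, 0], "claw": 0.2}

```text
clock: 17.7
tcp_pos: [0.5672, -0.2627, 0.1306]
orientation: [2.178, 2.093, 0.178]
contact_force: [-0.8, 0.4, -0.6]
grip_width: 0.0422
gripper_force: 61.5
```

```bash
cat > hov.py <<'E'
from caps import *
from bench import *
import sys
C=BL if sys.argv[1]=="b" else GR
for k in(0,1):
    f=grab_frame("scene");t=grab_frame("top");p=get_obs()["tcp_pos"];print("tcp ramp",((p-O)@np.array([u,yy,n]).T*1000).round(1))
    print("scene",*caps(f,*C,(O,(u,yy,n))),"top",*caps(t,*C,(O,(u,yy,n)),(150,250,385,445)),sep="\n")
calls([(W(168,0,60),RT)])
E
python3 hov.py b
```

```text
tcp ramp [163.4  -0.6  79.9]
scene
(np.int32(62), [180.5, 25.5, 104.0], [19.8, 30.9])
(np.int32(57), [180.4, -23.6, 101.7], [-28.7, -18.6])
top
(np.int32(72), [167.5, 26.4, 112.2], [19.8, 32.3])
tcp ramp [162.9  -0.7  79.5]
scene
(np.int32(63), [180.3, 25.0, 104.2], [19.0, 30.4])
(np.int32(56), [179.4, -24.3, 101.3], [-29.3, -19.7])
top
(np.int32(73), [167.4, 25.8, 111.8], [18.6, 31.9])
now [ 0.5665 -0.2635  0.13  ] w 0.0423 t 17.9 F [-1.1 -0.5 -1.5] g 61.5
offset [0.004, 0.035, 0.13] rot [-0.005, -0.002, -0.001] rows>= 1.0
```

>>> drive_tool:
  rows:
    - {"offset": [-0.011, 0.04, 0.05], "rotation": [0, -0.026, 0], "claw": 0.2}
    - {"offset": [-0.011, 0.04, 0.09], "rotation": [0, -0.026, 0], "claw": 0.2}
    - {"offset": [-0.011, 0.04, 0.09], "rotation": [0, -0.026, 0], "claw": 0.2}
    - {"offset": [-0.011, 0.04, 0.09], "rotation": [0, -0.026, 0], "claw": 0.2}
    - {"offset": [-0.011, 0.04, 0.09], "rotation": [0, -0.026, 0], "claw": 0.2}

```text
clock: 18.32
tcp_pos: [0.5738, -0.2655, 0.1166]
orientation: [2.162, 2.066, 0.119]
contact_force: [-0.5, -0.7, -0.3]
grip_width: 0.042
gripper_force: 61.5
```

```bash
python3 hov.py b
```

```text
tcp ramp [168.   -2.7  65.2]
scene
(np.int32(57), [184.6, 24.2, 87.7], [19.1, 29.4])
(np.int32(59), [183.3, -25.2, 89.1], [-30.6, -20.1])
top
(np.int32(67), [171.8, 25.1, 95.7], [18.3, 31.0])
tcp ramp [168.1  -2.6  65.2]
scene
(np.int32(57), [185.3, 24.2, 87.6], [19.1, 29.4])
(np.int32(58), [183.4, -25.3, 89.0], [-30.6, -20.0])
top
(np.int32(67), [171.3, 25.0, 95.4], [17.7, 30.9])
now [ 0.574  -0.2657  0.1168] w 0.0424 t 18.52 F [ 0.1 -0.7 -0.9] g 61.5
offset [0.019, -0.0, 0.034] rot [-0.006, 0.023, -0.001] rows>= 1.0
```

>>> drive_tool:
  rows:
    - {"offset": [0.003, 0, 0], "rotation": [0, 0.012, -0.006], "claw": 0.2}
    - {"offset": [0.003, 0, 0.02], "rotation": [0, 0.012, -0.006], "claw": 0.2}
    - {"offset": [0.003, 0, 0.04], "rotation": [0, 0.012, -0.006], "claw": 0.2}
    - {"offset": [0.003, 0, 0.055], "rotation": [0, 0.012, -0.006], "claw": 0.2}
    - {"offset": [0.003, 0, 0.07], "rotation": [0, 0.012, -0.006], "claw": 0.2}
    - {"offset": [0.003, 0, 0.07], "rotation": [0, 0.012, -0.006], "claw": 0.2}

```text
clock: 19.02
tcp_pos: [0.5756, -0.2649, 0.1055]
orientation: [2.158, 2.092, 0.144]
contact_force: [-0.2, 0.1, -1.0]
grip_width: 0.042
gripper_force: 61.5
```

```bash
python3 hov.py b
```

```text
tcp ramp [168.   -1.9  54.3]
scene
(np.int32(59), [184.4, 24.5, 77.1], [19.1, 30.1])
(np.int32(57), [184.0, -25.1, 76.4], [-29.9, -19.5])
top
(np.int32(66), [171.7, 25.2, 86.3], [18.6, 31.4])
tcp ramp [168.2  -2.   54.5]
scene
(np.int32(59), [184.9, 24.6, 77.8], [19.2, 30.0])
(np.int32(58), [184.0, -25.1, 76.7], [-29.9, -19.8])
top
(np.int32(66), [172.3, 25.1, 85.8], [18.5, 31.2])
now [ 0.576  -0.2651  0.1063] w 0.0421 t 19.22 F [ 0.7  0.3 -0.5] g 61.5
offset [0.013, -0.002, -0.037] rot [-0.006, 0.011, 0.006] rows>= 1.0
```

The cartridge is level, centred and already 8 mm inside the walls with no contact force. Continuing down slowly.

>>> drive_tool:
  rows:
    - {"offset": [0, 0, 0.03], "rotation": [0, 0, 0], "claw": 0.2}
    - {"offset": [0, 0, 0.06], "rotation": [0, 0, 0], "claw": 0.2}
    - {"offset": [0, 0, 0.09], "rotation": [0, 0, 0], "claw": 0.2}
    - {"offset": [0, 0, 0.12], "rotation": [0, 0, 0], "claw": 0.2}
    - {"offset": [0, 0, 0.14], "rotation": [0, 0, 0], "claw": 0.2}
    - {"offset": [0, 0, 0.14], "rotation": [0, 0, 0], "claw": 0.2}

```text
clock: 19.72
tcp_pos: [0.5788, -0.2657, 0.0844]
orientation: [2.158, 2.092, 0.143]
contact_force: [0.0, -0.3, -0.5]
grip_width: 0.0424
gripper_force: 61.5
```

>>> drive_tool:
  rows:
    - {"offset": [0, 0, 0.03], "rotation": [0, 0, 0], "claw": 0.2}
    - {"offset": [0, 0, 0.06], "rotation": [0, 0, 0], "claw": 0.2}
    - {"offset": [0, 0, 0.09], "rotation": [0, 0, 0], "claw": 0.2}
    - {"offset": [0, 0, 0.11], "rotation": [0, 0, 0], "claw": 0.2}
    - {"offset": [0, 0, 0.13], "rotation": [0, 0, 0], "claw": 0.2}
    - {"offset": [0, 0, 0.13], "rotation": [0, 0, 0], "claw": 0.2}

```text
clock: 20.22
tcp_pos: [0.5821, -0.2664, 0.0655]
orientation: [2.158, 2.092, 0.144]
contact_force: [0.2, -0.4, -0.1]
grip_width: 0.0421
gripper_force: 61.5
```

```bash
python3 hov.py b
```

```text
tcp ramp [167.6  -3.1  13.8]
scene
(np.int32(56), [182.8, 23.2, 37.6], [18.1, 28.3])
(np.int32(67), [181.0, -27.1, 36.8], [-33.3, -21.3])
top
(np.int32(61), [169.2, 23.9, 46.2], [16.3, 30.3])
tcp ramp [167.8  -3.1  14.1]
scene
(np.int32(57), [182.9, 23.1, 38.0], [17.8, 28.2])
(np.int32(67), [181.5, -27.2, 37.5], [-33.5, -21.0])
top
(np.int32(61), [169.2, 23.8, 45.8], [16.3, 30.2])
now [ 0.5825 -0.2665  0.0664] w 0.0421 t 20.42 F [-0.4 -0.2 -0.7] g 61.5
offset [0.014, -0.002, -0.306] rot [-0.006, 0.011, 0.006] rows>= 2.0
```

>>> drive_tool:
  rows:
    - {"offset": [0.01, 0, 0.01], "rotation": [0, 0, 0], "claw": 0.2}
    - {"offset": [0.01, 0, 0.018], "rotation": [0, 0, 0], "claw": 0.2}
    - {"offset": [0.01, 0, 0.026], "rotation": [0, 0, 0], "claw": 0.2}
    - {"offset": [0.01, 0, 0.026], "rotation": [0, 0, 0], "claw": 0.2}

```text
clock: 20.75
tcp_pos: [0.583, -0.265, 0.0621]
orientation: [2.157, 2.091, 0.144]
contact_force: [-0.1, 0.3, -0.3]
grip_width: 0.0421
gripper_force: 61.5
```

>>> drive_tool:
  rows:
    - {"offset": [0, 0, 0.006], "rotation": [0, 0, 0], "claw": 0.2}
    - {"offset": [0, 0, 0.012], "rotation": [0, 0, 0], "claw": 0.2}
    - {"offset": [0, 0, 0.012], "rotation": [0, 0, 0], "claw": 0.2}

```text
clock: 21.0
tcp_pos: [0.5832, -0.2648, 0.0615]
orientation: [2.157, 2.091, 0.143]
contact_force: [-5.2, 3.0, 11.0]
grip_width: 0.0424
gripper_force: 63.0
```

>>> drive_tool:
  rows:
    - {"offset": [0, 0, 0], "rotation": [0, 0, 0], "claw": 1}
    - {"offset": [0, 0, 0], "rotation": [0, 0, 0], "claw": 1}
    - {"offset": [0, 0, 0], "rotation": [0, 0, 0], "claw": 1}
    - {"offset": [0, 0, 0], "rotation": [0, 0, 0], "claw": 1}
    - {"offset": [0, 0, 0], "rotation": [0, 0, 0], "claw": 1}

```text
clock: 21.42
tcp_pos: [0.5833, -0.2653, 0.0605]
orientation: [2.157, 2.091, 0.144]
contact_force: [-0.5, 0.4, -1.6]
grip_width: 0.0852
gripper_force: 0.1
```

>>> drive_tool:
  rows:
    - {"offset": [0, 0, -0.08], "rotation": [0, 0, 0], "claw": 1}
    - {"offset": [0, 0, -0.18], "rotation": [0, 0, 0], "claw": 1}
    - {"offset": [0, 0, -0.3], "rotation": [0, 0, 0], "claw": 1}
    - {"offset": [0, 0, -0.5], "rotation": [0, 0, 0], "claw": 1}
    - {"offset": [0, 0, -0.8], "rotation": [0, 0, 0], "claw": 1}
    - {"offset": [0, 0, -0.8], "rotation": [0, 0, 0], "claw": 1}

```text
clock: 21.92
tcp_pos: [0.5672, -0.2624, 0.1878]
orientation: [2.149, 2.084, 0.15]
contact_force: [0.8, 1.0, 0.4]
grip_width: 0.0852
gripper_force: 0.0
```

Run:
```python
from caps import *
from bench import *
f=grab_frame("scene");t=grab_frame("top")
print(*caps(f,*BL,(O,(u,yy,n)),(170,270,170,270)),"top",*caps(t,*BL,(O,(u,yy,n)),(150,250,385,445)),sep="\n")
print(proj(t,np.array([W(22,0,22)])),t["frame"][224:240:2,412:432:3].tolist()[3])
cv2.imwrite("tmp.png",t["frame"][:,:,::-1]);np.savez("t8.npz",**t);np.savez("s8.npz",**f)
calls([((.55,-.15,.19),ori(50)),((.55,-.02,.19),ori(14)),((.53,.13,.18),ori(14)),((.48,.2755,.1),ori(14))])
```

```text
top
[[417.4435561  229.15352992]] [[92, 102, 118], [122, 120, 121], [121, 120, 121], [121, 120, 121], [121, 120, 122], [91, 100, 118], [107, 107, 109]]
now [ 0.5655 -0.2623  0.1832] w 0.0853 t 22.02 F [-0.7  0.4 -0.4] g 0.0
offset [0.743, -0.115, -0.087] rot [0.086, -0.015, 0.333] rows>= 6.0 
offset [0.664, -0.558, 0.001] rot [-0.0, 0.0, 0.314] rows>= 6.0 
offset [0.112, -1.002, 0.066] rot [-0.0, 0.0, -0.0] rows>= 4.0 BAD
offset [-0.089, -1.022, 0.534] rot [-0.0, 0.0, -0.0] rows>= 5.0 BAD
```

Run:
```python
from caps import *
for nm,b in(("t8.npz",(195,245,405,440)),("s8.npz",(190,250,195,240))):
    f=load(nm);I=f["frame"].astype(int);P=cloud(f)
    m=np.zeros((400,640),bool);m[b[0]:b[1],b[2]:b[3]]=(I[...,2]-I[...,0]>16)[b[0]:b[1],b[2]:b[3]]
    v,uu=np.nonzero(m);print(nm,m.sum())
    for v0,u0 in ((v[uu<np.median(uu)],uu[uu<np.median(uu)]),(v[uu>=np.median(uu)],uu[uu>=np.median(uu)])):
        print(u0.mean(),v0.mean(),v0.min(),v0.max())
f=load("t8.npz");print("exp",proj(f,np.array([W(22,26,35),W(22,-26,35),W(0,0,35),W(44,0,35)])).tolist())
```

```text
t8.npz 95
411.0425531914894 228.87234042553192 223 234
426.6666666666667 228.97916666666666 223 235
s8.npz 75
205.75862068965517 209.17241379310346 205 217
218.82608695652175 208.6086956521739 202 217
exp [[410.0447559690589, 229.57277061121601], [426.74736334081445, 229.84032989612987], [418.1461038066116, 236.72507500973958], [418.64943300309847, 222.67031150841396]]
```

>>> drive_tool:
  rows:
    - {"offset": [0.74, -0.115, -0.09], "rotation": [0.086, -0.015, 0.333], "claw": 1}
    - {"offset": [0.74, -0.115, -0.09], "rotation": [0.086, -0.015, 0.333], "claw": 1}
    - {"offset": [0.74, -0.115, -0.09], "rotation": [0.086, -0.015, 0.333], "claw": 1}
    - {"offset": [0.74, -0.115, -0.09], "rotation": [0.086, -0.015, 0.333], "claw": 1}
    - {"offset": [0.74, -0.115, -0.09], "rotation": [0.086, -0.015, 0.333], "claw": 1}
    - {"offset": [0.74, -0.115, -0.09], "rotation": [0.086, -0.015, 0.333], "claw": 1}
    - {"offset": [0.74, -0.115, -0.09], "rotation": [0.086, -0.015, 0.333], "claw": 1}

```text
clock: 22.6
tcp_pos: [0.5485, -0.1497, 0.1862]
orientation: [-2.843, -1.322, 0.009]
contact_force: [-1.2, 0.2, -0.6]
grip_width: 0.0854
gripper_force: 0.0
```

>>> drive_tool:
  rows:
    - {"offset": [0.66, -0.56, 0], "rotation": [0, 0, 0.314], "claw": 1}
    - {"offset": [0.66, -0.56, 0], "rotation": [0, 0, 0.314], "claw": 1}
    - {"offset": [0.66, -0.56, 0], "rotation": [0, 0, 0.314], "claw": 1}
    - {"offset": [0.66, -0.56, 0], "rotation": [0, 0, 0.314], "claw": 1}
    - {"offset": [0.66, -0.56, 0], "rotation": [0, 0, 0.314], "claw": 1}
    - {"offset": [0.66, -0.56, 0], "rotation": [0, 0, 0.314], "claw": 1}
    - {"offset": [0.66, -0.56, 0], "rotation": [0, 0, 0.314], "claw": 1}

```text
clock: 23.18
tcp_pos: [0.5473, -0.0204, 0.1869]
orientation: [-3.114, -0.388, 0.01]
contact_force: [0.3, -0.2, -0.8]
grip_width: 0.0855
gripper_force: 0.0
```

>>> drive_tool:
  rows:
    - {"offset": [0.05, -1, 0.06], "rotation": [0, 0, 0], "claw": 1}
    - {"offset": [0.05, -1, 0.06], "rotation": [0, 0, 0], "claw": 1}
    - {"offset": [0.05, -1, 0.06], "rotation": [0, 0, 0], "claw": 1}
    - {"offset": [0.05, -1, 0.06], "rotation": [0, 0, 0], "claw": 1}
    - {"offset": [0.05, -1, 0.06], "rotation": [0, 0, 0], "claw": 1}

```text
clock: 23.6
tcp_pos: [0.517, 0.1334, 0.1788]
orientation: [-3.109, -0.401, 0.009]
contact_force: [0.5, 0.5, -0.2]
grip_width: 0.0855
gripper_force: 0.0
```

Run:
```python
from plan import *
calls([((.478,.2765,.1),ori(14))])
```

```text
now [0.517  0.1334 0.1788] w 0.0855 t 23.6 F [ 0.5  0.5 -0.2] g 0.0
offset [-0.007, -0.985, 0.533] rot [-0.004, 0.003, 0.006] rows>= 5.0
```

Blue lies against the gate: its caps at top px (411,229) and (427,229) match the expected position. Now the green one, at top (248,222) in the tray.

>>> drive_tool:
  rows:
    - {"offset": [-0.007, -0.985, 0.4], "rotation": [0, 0, 0.004], "claw": 1}
    - {"offset": [-0.007, -0.985, 0.4], "rotation": [0, 0, 0.004], "claw": 1}
    - {"offset": [-0.007, -0.985, 0.4], "rotation": [0, 0, 0.004], "claw": 1}
    - {"offset": [-0.007, -0.985, 0.4], "rotation": [0, 0, 0.004], "claw": 1}
    - {"offset": [-0.007, -0.985, 0.53], "rotation": [0, 0, 0.004], "claw": 1}
    - {"offset": [-0.007, -0.985, 0.53], "rotation": [0, 0, 0.004], "claw": 1}
    - {"offset": [-0.007, -0.985, 0.53], "rotation": [0, 0, 0.004], "claw": 1}

```text
clock: 24.18
tcp_pos: [0.4815, 0.2685, 0.0991]
orientation: [-3.118, -0.371, 0.013]
contact_force: [-0.1, -0.4, 0.2]
grip_width: 0.0854
gripper_force: 0.0
```

Run:
```python
from plan import *
calls([((.478,.2765,.0105),ori(14))])
```

```text
now [0.4815 0.2685 0.0991] w 0.0854 t 24.18 F [-0.1 -0.4  0.2] g 0.0
offset [-0.006, -0.056, 0.591] rot [-0.001, 0.004, -0.004] rows>= 3.0
```

>>> drive_tool:
  rows:
    - {"offset": [-0.006, -0.045, 0.15], "rotation": [0, 0, 0], "claw": 1}
    - {"offset": [-0.006, -0.045, 0.15], "rotation": [0, 0, 0], "claw": 1}
    - {"offset": [-0.006, -0.045, 0.3], "rotation": [0, 0, 0], "claw": 1}
    - {"offset": [-0.006, -0.045, 0.42], "rotation": [0, 0, 0], "claw": 1}
    - {"offset": [-0.006, -0.045, 0.52], "rotation": [0, 0, 0], "claw": 1}
    - {"offset": [-0.006, -0.045, 0.59], "rotation": [0, 0, 0], "claw": 1}
    - {"offset": [-0.006, -0.045, 0.59], "rotation": [0, 0, 0], "claw": 1}

```text
clock: 24.77
tcp_pos: [0.4785, 0.2753, 0.0108]
orientation: [-3.118, -0.368, 0.012]
contact_force: [-0.8, -1.7, 0.2]
grip_width: 0.085
gripper_force: 0.0
```

>>> drive_tool:
  force: 40
  rows:
    - {"offset": [0, 0, 0], "rotation": [0, 0, 0], "claw": 0.5}
    - {"offset": [0, 0, 0], "rotation": [0, 0, 0], "claw": 0.4}
    - {"offset": [0, 0, 0], "rotation": [0, 0, 0], "claw": 0.4}
    - {"offset": [0, 0, 0], "rotation": [0, 0, 0], "claw": 0.4}
    - {"offset": [0, 0, 0], "rotation": [0, 0, 0], "claw": 0.4}
    - {"offset": [0, 0, 0], "rotation": [0, 0, 0], "claw": 0.4}

```text
clock: 25.27
tcp_pos: [0.4797, 0.2776, 0.0131]
orientation: [-3.115, -0.369, 0.005]
contact_force: [0.3, -1.7, 6.6]
grip_width: 0.0618
gripper_force: 44.0
```

>>> drive_tool:
  rows:
    - {"offset": [0, 0, -0.1], "rotation": [0, 0, 0], "claw": 0.4}
    - {"offset": [0, 0, -0.3], "rotation": [0, 0, 0], "claw": 0.4}
    - {"offset": [0, 0, -0.5], "rotation": [0, 0, 0], "claw": 0.4}
    - {"offset": [0, 0, -0.8], "rotation": [0, 0, 0], "claw": 0.4}
    - {"offset": [0, 0, -0.8], "rotation": [0, 0, 0], "claw": 0.4}

```text
clock: 25.68
tcp_pos: [0.4824, 0.2797, 0.1387]
orientation: [-3.111, -0.369, -0.006]
contact_force: [1.6, 1.0, -0.5]
grip_width: 0.0614
gripper_force: 46.1
```

Run:
```python
from plan import *
T=ori(19.5)
calls([((.49,.14,.12),T),((.5,.0,.1),T)])
```

```text
now [0.4824 0.2797 0.1387] w 0.0614 t 25.68 F [ 1.6  1.  -0.5] g 46.1
offset [-0.17, 0.918, 0.116] rot [-0.004, -0.003, -0.052] rows>= 4.0 
offset [-0.248, 0.902, 0.134] rot [0.0, 0.0, 0.0] rows>= 4.0
```

>>> drive_tool:
  rows:
    - {"offset": [-0.17, 0.92, 0.11], "rotation": [0, 0, -0.052], "claw": 0.4}
    - {"offset": [-0.17, 0.92, 0.11], "rotation": [0, 0, -0.052], "claw": 0.4}
    - {"offset": [-0.17, 0.92, 0.11], "rotation": [0, 0, -0.052], "claw": 0.4}
    - {"offset": [-0.17, 0.92, 0.11], "rotation": [0, 0, -0.052], "claw": 0.4}
    - {"offset": [-0.17, 0.92, 0.11], "rotation": [0, 0, -0.052], "claw": 0.4}
    - {"offset": [-0.17, 0.92, 0.11], "rotation": [0, 0, -0.052], "claw": 0.4}

```text
clock: 26.18
tcp_pos: [0.4868, 0.1359, 0.1148]
orientation: [-3.093, -0.527, 0.008]
contact_force: [0.7, 0.8, -0.5]
grip_width: 0.0616
gripper_force: 45.9
```

>>> drive_tool:
  rows:
    - {"offset": [-0.25, 0.9, 0.13], "rotation": [0, 0, 0], "claw": 0.4}
    - {"offset": [-0.25, 0.9, 0.13], "rotation": [0, 0, 0], "claw": 0.4}
    - {"offset": [-0.25, 0.9, 0.13], "rotation": [0, 0, 0], "claw": 0.4}
    - {"offset": [-0.25, 0.9, 0.13], "rotation": [0, 0, 0], "claw": 0.4}
    - {"offset": [-0.25, 0.9, 0.13], "rotation": [0, 0, 0], "claw": 0.4}
    - {"offset": [-0.25, 0.9, 0.13], "rotation": [0, 0, 0], "claw": 0.4}
    - {"offset": [-0.25, 0.9, 0.13], "rotation": [0, 0, 0], "claw": 0.4}

```text
clock: 26.77
tcp_pos: [0.4968, -0.0002, 0.095]
orientation: [-3.09, -0.536, 0.007]
contact_force: [0.3, 0.7, -2.1]
grip_width: 0.0617
gripper_force: 45.9
```

Run:
```python
from plan import *
T=ori(19.5)
calls([((.4998,-.006,.017),T)])
```

```text
now [ 4.968e-01 -2.000e-04  9.500e-02] w 0.0617 t 26.77 F [ 0.3  0.7 -2.1] g 45.9
offset [0.007, 0.046, 0.52] rot [-0.003, 0.002, 0.001] rows>= 2.0
```

>>> drive_tool:
  rows:
    - {"offset": [0.01, 0.045, 0.2], "rotation": [0, 0, 0], "claw": 0.4}
    - {"offset": [0.01, 0.045, 0.35], "rotation": [0, 0, 0], "claw": 0.4}
    - {"offset": [0.01, 0.045, 0.45], "rotation": [0, 0, 0], "claw": 0.4}
    - {"offset": [0.01, 0.045, 0.51], "rotation": [0, 0, 0], "claw": 0.4}
    - {"offset": [0.01, 0.045, 0.525], "rotation": [0, 0, 0], "claw": 0.4}
    - {"offset": [0.01, 0.045, 0.525], "rotation": [0, 0, 0], "claw": 0.4}

```text
clock: 27.27
tcp_pos: [0.5, -0.0063, 0.016]
orientation: [-3.09, -0.535, 0.008]
contact_force: [0.8, -0.3, -1.3]
grip_width: 0.0611
gripper_force: 46.0
```

>>> drive_tool:
  rows:
    - {"offset": [0, 0, 0.008], "rotation": [0, 0, 0], "claw": 0.4}
    - {"offset": [0, 0, 0.016], "rotation": [0, 0, 0], "claw": 0.4}
    - {"offset": [0, 0, 0.016], "rotation": [0, 0, 0], "claw": 0.4}

```text
clock: 27.52
tcp_pos: [0.5012, -0.007, 0.0151]
orientation: [-3.091, -0.533, 0.003]
contact_force: [-0.4, 2.7, 6.6]
grip_width: 0.0612
gripper_force: 47.0
```

Contact with the cradle. Release, lift, and turn 90°.

>>> drive_tool:
  rows:
    - {"offset": [0, 0, 0.004], "rotation": [0, 0, 0], "claw": 0.4}
    - {"offset": [0, 0, 0.004], "rotation": [0, 0, 0], "claw": 1}
    - {"offset": [0, 0, 0], "rotation": [0, 0, 0], "claw": 1}
    - {"offset": [0, 0, 0], "rotation": [0, 0, 0], "claw": 1}
    - {"offset": [0, 0, 0], "rotation": [0, 0, 0], "claw": 1}
    - {"offset": [0, 0, -0.2], "rotation": [0, 0, 0], "claw": 1}
    - {"offset": [0, 0, -0.5], "rotation": [0, 0, 0], "claw": 1}
    - {"offset": [0, 0, -0.6], "rotation": [0, 0, 0], "claw": 1}

```text
clock: 28.18
tcp_pos: [0.5013, -0.0084, 0.1067]
orientation: [-3.092, -0.531, 0.004]
contact_force: [1.1, 0.2, 0.2]
grip_width: 0.0851
gripper_force: 0.0
```

>>> drive_tool:
  rows:
    - {"offset": [0, 0, -0.2], "rotation": [0, 0, -0.785], "claw": 1}
    - {"offset": [0, 0, -0.2], "rotation": [0, 0, -0.785], "claw": 1}
    - {"offset": [0, 0, -0.2], "rotation": [0, 0, -0.785], "claw": 1}
    - {"offset": [0, 0, -0.2], "rotation": [0, 0, -0.785], "claw": 1}
    - {"offset": [0, 0, -0.2], "rotation": [0, 0, -0.785], "claw": 1}
    - {"offset": [0, 0, -0.2], "rotation": [0, 0, -0.785], "claw": 1}
    - {"offset": [0, 0, -0.2], "rotation": [0, 0, -0.785], "claw": 1}
    - {"offset": [0, 0, -0.2], "rotation": [0, 0, -0.785], "claw": 1}
    - {"offset": [0, 0, -0.2], "rotation": [0, 0, -0.785], "claw": 1}
    - {"offset": [0, 0, -0.2], "rotation": [0, 0, -0.785], "claw": 1}
    - {"offset": [0, 0, -0.2], "rotation": [0, 0, -0.785], "claw": 1}
    - {"offset": [0, 0, -0.2], "rotation": [0, 0, -0.785], "claw": 1}
    - {"offset": [0, 0, -0.2], "rotation": [0, 0, -0.785], "claw": 1}
    - {"offset": [0, 0, -0.2], "rotation": [0, 0, -0.785], "claw": 1}
    - {"offset": [0, 0, -0.2], "rotation": [0, 0, -0.785], "claw": 1}

```text
clock: 29.43
tcp_pos: [0.4999, -0.009, 0.1332]
orientation: [-1.814, -2.556, 0.002]
contact_force: [-0.3, 0.5, -0.9]
grip_width: 0.0854
gripper_force: 0.0
```

Run:
```python
from caps import *
from bench import *
f=grab_frame("scene");np.savez("s9.npz",**f)
a=np.radians(19.5);fr=(np.array([.4995,-.0065,0]),([np.cos(a),np.sin(a),0],[-np.sin(a),np.cos(a),0],[0,0,1]))
print(*caps(f,*GR,fr,(180,240,260,345)),sep="\n")
calls([((.4997,-.007,.012),ori(109.5))])
```

```text
(np.int32(22), [12.7, 22.5, 38.4], [18.9, 26.8])
(np.int32(90), [6.3, -30.2, 33.4], [-34.3, -22.3])
now [ 0.5    -0.009   0.1333] w 0.0853 t 29.48 F [ 0.5 -0.5 -0.2] g 0.0
offset [0.009, 0.007, 0.809] rot [-0.003, -0.003, -0.002] rows>= 3.0
```

>>> drive_tool:
  rows:
    - {"offset": [0.006, 0.007, 0.25], "rotation": [0, 0, 0], "claw": 1}
    - {"offset": [0.006, 0.007, 0.5], "rotation": [0, 0, 0], "claw": 1}
    - {"offset": [0.006, 0.007, 0.65], "rotation": [0, 0, 0], "claw": 1}
    - {"offset": [0.006, 0.007, 0.75], "rotation": [0, 0, 0], "claw": 1}
    - {"offset": [0.006, 0.007, 0.8], "rotation": [0, 0, 0], "claw": 1}
    - {"offset": [0.006, 0.007, 0.8], "rotation": [0, 0, 0], "claw": 1}

```text
clock: 29.98
tcp_pos: [0.4991, -0.0071, 0.0121]
orientation: [-1.81, -2.556, 0.004]
contact_force: [0.2, 0.5, -0.5]
grip_width: 0.0855
gripper_force: 0.0
```

>>> drive_tool:
  force: 60
  rows:
    - {"offset": [0, 0, 0], "rotation": [0, 0, 0], "claw": 0.6}
    - {"offset": [0, 0, 0], "rotation": [0, 0, 0], "claw": 0.4}
    - {"offset": [0, 0, 0], "rotation": [0, 0, 0], "claw": 0.2}
    - {"offset": [0, 0, 0], "rotation": [0, 0, 0], "claw": 0.2}
    - {"offset": [0, 0, 0], "rotation": [0, 0, 0], "claw": 0.2}
    - {"offset": [0, 0, 0], "rotation": [0, 0, 0], "claw": 0.2}
    - {"offset": [0, 0, 0], "rotation": [0, 0, 0], "claw": 0.2}

```text
clock: 30.57
tcp_pos: [0.4988, -0.0083, 0.0142]
orientation: [-1.811, -2.558, 0.006]
contact_force: [-5.2, -1.4, 7.7]
grip_width: 0.0418
gripper_force: 59.6
```

>>> drive_tool:
  rows:
    - {"offset": [0, 0, -0.1], "rotation": [0, 0, 0], "claw": 0.2}
    - {"offset": [0, 0, -0.3], "rotation": [0, 0, 0], "claw": 0.2}
    - {"offset": [0, 0, -0.6], "rotation": [0, 0, 0], "claw": 0.2}
    - {"offset": [0, 0, -0.9], "rotation": [0, 0, 0], "claw": 0.2}
    - {"offset": [0, 0, -0.9], "rotation": [0, 0, 0], "claw": 0.2}

```text
clock: 30.98
tcp_pos: [0.5047, -0.0068, 0.1551]
orientation: [1.813, 2.563, 0.007]
contact_force: [1.4, 0.8, -1.9]
grip_width: 0.0424
gripper_force: 61.5
```

Run:
```python
from ramp import *
calls([((.55,-.145,.19),ori(98)),(W(168,0,140),RT),(W(168,0,82),RT)])
```

```text
now [ 0.5047 -0.0068  0.1551] w 0.0424 t 30.98 F [ 1.4  0.8 -1.9] g 61.5
offset [-0.969, -0.021, -0.234] rot [0.002, -0.001, 0.1] rows>= 4.0 
offset [-0.786, -0.036, -0.003] rot [-0.087, -0.008, 0.09] rows>= 3.0 
offset [-0.0, -0.001, 0.387] rot [0.0, 0.0, -0.0] rows>= 2.0
```

>>> drive_tool:
  rows:
    - {"offset": [-0.97, 0, -0.23], "rotation": [0, 0, 0.1], "claw": 0.2}
    - {"offset": [-0.97, 0, -0.23], "rotation": [0, 0, 0.1], "claw": 0.2}
    - {"offset": [-0.97, 0, -0.23], "rotation": [0, 0, 0.1], "claw": 0.2}
    - {"offset": [-0.97, 0, -0.23], "rotation": [0, 0, 0.1], "claw": 0.2}
    - {"offset": [-0.97, 0, -0.23], "rotation": [0, 0, 0.1], "claw": 0.2}
    - {"offset": [-0.97, 0, -0.23], "rotation": [0, 0, 0.1], "claw": 0.2}

```text
clock: 31.48
tcp_pos: [0.5497, -0.1467, 0.1824]
orientation: [-2.062, -2.362, 0.002]
contact_force: [0.2, 1.0, -1.8]
grip_width: 0.0423
gripper_force: 61.6
```

>>> drive_tool:
  rows:
    - {"offset": [-0.79, -0.01, 0], "rotation": [-0.087, -0.008, 0.09], "claw": 0.2}
    - {"offset": [-0.79, -0.01, 0], "rotation": [-0.087, -0.008, 0.09], "claw": 0.2}
    - {"offset": [-0.79, -0.01, 0], "rotation": [-0.087, -0.008, 0.09], "claw": 0.2}
    - {"offset": [-0.79, -0.01, 0], "rotation": [-0.087, -0.008, 0.09], "claw": 0.2}
    - {"offset": [-0.79, -0.01, 0], "rotation": [-0.087, -0.008, 0.09], "claw": 0.2}
    - {"offset": [-0.79, -0.01, 0], "rotation": [-0.087, -0.008, 0.09], "claw": 0.2}

```text
clock: 31.98
tcp_pos: [0.5645, -0.2603, 0.1814]
orientation: [2.176, 2.092, 0.18]
contact_force: [0.7, -0.0, -1.1]
grip_width: 0.042
gripper_force: 61.7
```

>>> drive_tool:
  rows:
    - {"offset": [0, 0, 0.2], "rotation": [0, 0, 0], "claw": 0.2}
    - {"offset": [0, 0, 0.36], "rotation": [0, 0, 0], "claw": 0.2}
    - {"offset": [0, 0, 0.36], "rotation": [0, 0, 0], "claw": 0.2}
    - {"offset": [0, 0, 0.36], "rotation": [0, 0, 0], "claw": 0.2}
    - {"offset": [0, 0, 0.36], "rotation": [0, 0, 0], "claw": 0.2}
    - {"offset": [0, 0, 0.36], "rotation": [0, 0, 0], "claw": 0.2}

```text
clock: 32.48
tcp_pos: [0.5747, -0.2621, 0.1302]
orientation: [2.174, 2.089, 0.181]
contact_force: [-0.5, -0.0, -0.7]
grip_width: 0.0421
gripper_force: 61.7
```

```bash
python3 hov.py g
```

```text
tcp ramp [170.7   0.3  78.2]
scene
(np.int32(62), [187.5, 25.6, 99.6], [20.3, 31.0])
(np.int32(54), [187.2, -23.9, 99.7], [-28.4, -18.9])
top
(np.int32(63), [173.8, 25.9, 107.9], [19.2, 32.1])
tcp ramp [1.702e+02 1.000e-01 7.770e+01]
scene
(np.int32(62), [187.5, 25.0, 99.2], [19.6, 30.4])
(np.int32(53), [186.9, -24.5, 99.4], [-28.9, -20.3])
top
(np.int32(69), [174.1, 25.0, 108.0], [18.4, 31.6])
now [ 0.574  -0.2629  0.1295] w 0.0424 t 32.68 F [-0.6 -0.1 -0.1] g 61.7
offset [-0.001, -0.014, 0.118] rot [-0.003, -0.001, -0.001] rows>= 1.0
```

>>> drive_tool:
  rows:
    - {"offset": [-0.004, -0.01, 0.04], "rotation": [0, 0, 0], "claw": 0.2}
    - {"offset": [-0.004, -0.01, 0.07], "rotation": [0, 0, 0], "claw": 0.2}
    - {"offset": [-0.004, -0.01, 0.09], "rotation": [0, 0, 0], "claw": 0.2}
    - {"offset": [-0.004, -0.01, 0.11], "rotation": [0, 0, 0], "claw": 0.2}
    - {"offset": [-0.004, -0.01, 0.125], "rotation": [0, 0, 0], "claw": 0.2}
    - {"offset": [-0.004, -0.01, 0.14], "rotation": [0, 0, 0], "claw": 0.2}
    - {"offset": [-0.004, -0.01, 0.155], "rotation": [0, 0, 0], "claw": 0.2}
    - {"offset": [-0.004, -0.01, 0.155], "rotation": [0, 0, 0], "claw": 0.2}

```text
clock: 33.35
tcp_pos: [0.5758, -0.2632, 0.1047]
orientation: [2.177, 2.09, 0.179]
contact_force: [-0.1, -0.5, -0.5]
grip_width: 0.0423
gripper_force: 61.7
```

```bash
python3 hov.py g
```

```text
tcp ramp [168.   -0.2  53.4]
scene
(np.int32(61), [183.4, 24.7, 75.7], [19.4, 30.1])
(np.int32(58), [183.3, -24.7, 74.8], [-29.7, -19.8])
top
(np.int32(64), [170.1, 24.8, 84.2], [18.1, 30.9])
tcp ramp [168.1  -0.2  53.6]
scene
(np.int32(59), [183.8, 24.5, 75.8], [19.4, 30.0])
(np.int32(55), [183.5, -24.9, 75.7], [-29.8, -19.6])
top
(np.int32(65), [171.0, 24.7, 84.2], [17.6, 30.9])
now [ 0.5761 -0.2634  0.1054] w 0.0423 t 33.55 F [ 1.   0.6 -0.7] g 61.7
offset [0.002, -0.001, -0.042] rot [-0.003, -0.001, -0.001] rows>= 1.0
```

Green is inside the walls, level and free. Continuing down slowly until it touches.

>>> drive_tool:
  rows:
    - {"offset": [0, 0, 0.03], "rotation": [0, 0, 0], "claw": 0.2}
    - {"offset": [0, 0, 0.06], "rotation": [0, 0, 0], "claw": 0.2}
    - {"offset": [0, 0, 0.09], "rotation": [0, 0, 0], "claw": 0.2}
    - {"offset": [0, 0, 0.12], "rotation": [0, 0, 0], "claw": 0.2}
    - {"offset": [0, 0, 0.15], "rotation": [0, 0, 0], "claw": 0.2}
    - {"offset": [0, 0, 0.18], "rotation": [0, 0, 0], "claw": 0.2}
    - {"offset": [0, 0, 0.21], "rotation": [0, 0, 0], "claw": 0.2}
    - {"offset": [0, 0, 0.235], "rotation": [0, 0, 0], "claw": 0.2}
    - {"offset": [0, 0, 0.255], "rotation": [0, 0, 0], "claw": 0.2}
    - {"offset": [0, 0, 0.265], "rotation": [0, 0, 0], "claw": 0.2}
    - {"offset": [0, 0, 0.265], "rotation": [0, 0, 0], "claw": 0.2}

```text
clock: 34.47
tcp_pos: [0.5825, -0.2634, 0.0656]
orientation: [2.177, 2.089, 0.179]
contact_force: [0.4, 0.2, -1.4]
grip_width: 0.0423
gripper_force: 61.7
```

>>> drive_tool:
  rows:
    - {"offset": [0, 0, 0.008], "rotation": [0, 0, 0], "claw": 0.2}
    - {"offset": [0, 0, 0.014], "rotation": [0, 0, 0], "claw": 0.2}
    - {"offset": [0, 0, 0.014], "rotation": [0, 0, 0], "claw": 0.2}

```text
clock: 34.72
tcp_pos: [0.583, -0.2636, 0.064]
orientation: [2.177, 2.089, 0.179]
contact_force: [-0.8, -0.3, -1.0]
grip_width: 0.0423
gripper_force: 61.7
```

```bash
python3 hov.py g
```

```text
tcp ramp [167.8  -0.2  11.8]
scene
(np.int32(53), [183.5, 24.1, 33.8], [19.2, 29.0])
(np.int32(63), [182.2, -25.8, 34.9], [-31.3, -19.5])
top
(np.int32(57), [169.4, 24.3, 43.0], [17.4, 30.5])
tcp ramp [167.8  -0.2  11.8]
scene
(np.int32(54), [183.4, 24.0, 33.9], [19.2, 29.0])
(np.int32(62), [182.7, -25.8, 35.2], [-31.4, -19.5])
top
(np.int32(57), [169.8, 24.3, 43.0], [17.7, 31.5])
now [ 0.583  -0.2636  0.0641] w 0.0421 t 34.92 F [ 0.2  0.1 -1.6] g 61.7
offset [0.002, -0.0, -0.322] rot [-0.003, -0.001, -0.001] rows>= 2.0
```

>>> drive_tool:
  rows:
    - {"offset": [0.002, 0, 0.008], "rotation": [0, 0, 0], "claw": 0.2}
    - {"offset": [0.002, 0, 0.015], "rotation": [0, 0, 0], "claw": 0.2}
    - {"offset": [0.002, 0, 0.015], "rotation": [0, 0, 0], "claw": 0.2}

```text
clock: 35.17
tcp_pos: [0.5834, -0.2634, 0.0627]
orientation: [2.177, 2.088, 0.178]
contact_force: [-4.1, 0.1, 7.7]
grip_width: 0.0419
gripper_force: 62.9
```

Touching with 8 N. Release, then lift straight out and clear.

>>> drive_tool:
  rows:
    - {"offset": [0, 0, 0], "rotation": [0, 0, 0], "claw": 1}
    - {"offset": [0, 0, 0], "rotation": [0, 0, 0], "claw": 1}
    - {"offset": [0, 0, 0], "rotation": [0, 0, 0], "claw": 1}
    - {"offset": [0, 0, 0], "rotation": [0, 0, 0], "claw": 1}
    - {"offset": [0, 0, 0], "rotation": [0, 0, 0], "claw": 1}

```text
clock: 35.58
tcp_pos: [0.5833, -0.2632, 0.0616]
orientation: [2.177, 2.089, 0.179]
contact_force: [-1.2, 0.2, 0.3]
grip_width: 0.0852
gripper_force: 0.1
```

>>> drive_tool:
  rows:
    - {"offset": [0, 0, -0.08], "rotation": [0, 0, 0], "claw": 1}
    - {"offset": [0, 0, -0.18], "rotation": [0, 0, 0], "claw": 1}
    - {"offset": [0, 0, -0.3], "rotation": [0, 0, 0], "claw": 1}
    - {"offset": [0, 0, -0.5], "rotation": [0, 0, 0], "claw": 1}
    - {"offset": [0, 0, -0.9], "rotation": [0, 0, 0], "claw": 1}
    - {"offset": [0, 0, -0.9], "rotation": [0, 0, 0], "claw": 1}
    - {"offset": [0, 0, -0.9], "rotation": [0, 0, 0], "claw": 1}

```text
clock: 36.17
tcp_pos: [0.5634, -0.2636, 0.2021]
orientation: [2.17, 2.082, 0.183]
contact_force: [0.4, 0.5, -0.3]
grip_width: 0.0852
gripper_force: 0.0
```

>>> drive_tool:
  rows:
    - {"offset": [0.9, 0, -0.2], "rotation": [0, 0, 0], "claw": 1}
    - {"offset": [0.9, 0, -0.2], "rotation": [0, 0, 0], "claw": 1}
    - {"offset": [0.9, 0, -0.2], "rotation": [0, 0, 0], "claw": 1}
    - {"offset": [0.9, 0, -0.2], "rotation": [0, 0, 0], "claw": 1}
    - {"offset": [0.9, 0, -0.2], "rotation": [0, 0, 0], "claw": 1}
    - {"offset": [0.9, 0, -0.2], "rotation": [0, 0, 0], "claw": 1}

```text
clock: 36.67
tcp_pos: [0.5614, -0.127, 0.2256]
orientation: [2.174, 2.091, 0.179]
contact_force: [-0.2, -1.0, -1.1]
grip_width: 0.0855
gripper_force: 0.0
```

Run:
```python
from caps import *
from bench import *
f=grab_frame("scene");t=grab_frame("top")
print(get_obs()["clock"],"exp second",proj(t,np.array([W(66,26,35),W(66,-26,35),W(22,26,35),W(22,-26,35)])).round(1).tolist())
A=cv2.resize(t["frame"][160:250,380:440],(400,600),interpolation=2);B=cv2.resize(f["frame"][180:260,190:243],(400,600),interpolation=2)
cv2.imwrite("pics/end.png",cv2.convertScaleAbs(cv2.hconcat([A,B])[:,:,::-1],alpha=1.3))
```

```text
36.7667 exp second [[410.5, 215.5], [427.3, 215.8], [410.0, 229.6], [426.7, 229.8]]
```

View pics/end.png

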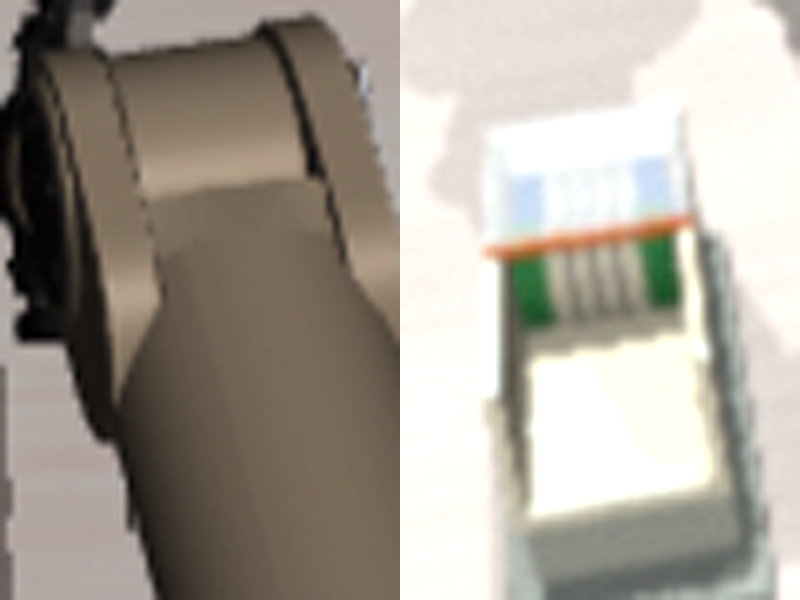

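In the scene crop, blue shows through the cover at (575,195) and green lies right behind it at (595,285). A quick numeric check of green's place before handing in.

Run:
```python
from caps import *
from bench import *
f=grab_frame("scene")
print(*caps(f,*GR,(O,(u,yy,n)),(180,260,190,243)),sep="\n")
P=cloud(f);Q=(P-O)@np.array([u,yy,n]).T*1000
m=(abs(Q[...,1])<28)&(Q[...,0]>75)&(Q[...,0]<200)&(Q[...,2]>8)&(Q[...,2]<46);m[:180]=0;m[260:]=0
print("surface beyond floor: x max of cylinder",np.percentile(Q[...,0][m],[50,90,98]), "cylinder fit dist from (66,22):",np.median(np.hypot(Q[...,0][m]-66,Q[...,2][m]-22)))
```

```text
(np.int32(26), [85.4, 22.6, 28.1], [18.3, 27.2])
(np.int32(30), [84.6, -26.7, 27.1], [-31.7, -22.1])
surface beyond floor: x max of cylinder [84.94823071 88.45391715 89.85869416] cylinder fit dist from (66,22): 21.090923938078603
```

Green's surface is 21 mm from the expected second centre, where 22 mm is nominal. It therefore lies against blue.

```bash
python3 -c "
from bench import *
print(hand_in())"
```

```text
the job is handed in; nothing more can be done
None
```

The job is handed in: blue lies against the gate with green against it, and I left the spent cartridge in its bay. The first try at loading blue caught on a wall and tipped, so I re-seated it in the cradle and lowered it again.

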